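Lock the load-lock hinge pin with an R-clip

TASK

Gently push the red-headed hinge pin of the load-lock lid fully home, so that its cross-hole comes clear of the fork. Then take the brass R-clip out of its blue stand, find the hole with its straight leg (the pin turns in the fork, so the hole may lean), turn it upright and press the clip down, its bent leg riding over the pin, until it snaps round the pin and its collar sits on it; let go of it standing upright. Never press hard on the chamber or the pin, with hand or clip, and leave the other things on the bench where they are.

Things in the scene. Friction and masses are not known exactly. Their poses are not given: they have to be found in the camera images.
- chamber: Fixed load-lock chamber, round lid (236 mm across, 103 high, centre x 235, y -36 mm) and hinge fork. Origin on the table below the cross-hole of a pin that is home; x to the lid, y along the pin, z up. Pin axis z 95 mm. Fork ears 36 mm wide (x), 113 high, y -61 to -48 and -24 to -11, beyond y -11 the pin is free. Base plate 12 mm thick, x -55 to 145, y -81 to 9.
- hinge_pin (a joint): How far the steel pin is pushed along the chamber's +y, in m: 0 drawn out, 0.035 home at a hard stop. Starts 22 to 35 mm short of home, moves against about 4 N of friction (a few N more when fast), stays where left.
- pin_hole (a point): Centre of the pin's cross-hole, on its axis; slides with the pin but does not turn with it, axes as the chamber's. The pin is 24 mm thick and turns about its axis (0.05 N m friction): the straight-through hole, sharp-edged, 6.4 mm wide across the pin and 7 mm along it, leans from upright by up to 0.55 rad either way, NOT measured: see or feel where its mouth is. 16 mm from the pin's end.
- pin_head (a point): Centre of the outer (-y) face of the pin's red head; axes as the chamber's; moves with the pin, 77 mm from the cross-hole. The face is 26 mm across, behind it a 34 mm flange that meets the fork when home.
- clip: Loose brass R-clip of 5 mm wire, 60 g. Origin on the straight leg's axis, where the cross-hole's centre lies once seated; z up the leg (blunt tip at z -42.5 mm), x to the bent leg, y normal to its plane. An 11 mm collar, underside at z 12.2, stops on the pin. Grip the double coil: disc 24 mm across, 10 thick (y), centre x 5, z 45. Fits either way round, its plane square to the pin.
- bent_leg (a joint): Angle by which the clip's bent leg is sprung open about its top (x 14.5, z 45 mm of the clip): 0 at rest, up to 0.16 rad, 0.03 to 0.07 passing the pin's widest part. At rest it bows round the origin at 15 mm, narrows to 8 mm from the leg's axis, flared end at x 17.5, z -22. Closing moment 0.25 N m at rest, 0.6 at 0.07. Pressing it on takes some 5 to 12 N; it snaps shut when seated.
- clip_tip (a point): Lowest point of the clip's straight leg, axes as the clip's.
- clip_coil (a point): Centre of the clip's coil, axes as the clip's.
- stand: Fixed blue stand, base 100 x 75 x 10 mm (centre at x 10). Origin on the table under its socket: a 7 x 7 mm hole, z 43 down to 10 mm, in a block 22 x 36 mm; the clip's straight leg stands loosely in it (clip origin at z 52 mm, same x direction, bent leg outside the block).
- parts_box: Loose open grey plastic box of small parts, 100 x 75 x 40 mm, origin under its centre: leave alone.
- bottle: Loose white bottle, 64 mm across and 170 mm high, origin under its centre: leave alone.
- flange: Loose steel ring flange, 84 mm across, 14 mm high, origin under its centre: leave alone.
- driver: Loose screwdriver with a yellow handle, lying: leave alone.
Mind the look-alikes: they are no part of the job. Leave any orange or turquoise look-alike of the stand alone.

How it is judged:
On the way, in this order (a step that is already met when the one before it is completed fails the run):
1. the hinge pin is pushed fully home (value of joint hinge_pin above 0.0325 m), for 0.2 s.
2. the clip is lifted out of its stand (distance between clip and stand above 0.11 m), for 0.1 s.
3. the straight leg is in the cross-hole, well below the pin's crown, and the bent leg rides over the pin, sprung open (value of joint bent_leg above 0.02 rad and z of clip_tip in the frame of pin_hole below 0 m and horizontal distance between clip and pin_hole below 0.012 m), for 0.02 s.
At the end, for the whole second after the job is handed in: The pin is home (within 2.5 mm), the clip's origin is within 3.5 mm of the cross-hole's centre, its leg upright within 0.35 rad and its plane square to the pin within 0.25 rad, the bent leg is sprung back round the pin (under 0.03 rad), and the clip is at rest and released (value of joint hinge_pin above 0.0325 m and distance between clip and pin_hole below 0.0035 m and angle between the z axis of clip and the z axis of pin_hole, either way round below 0.35 rad and angle between the y axis of clip and the y axis of pin_hole, either way round below 0.25 rad and value of joint bent_leg below 0.03 rad and linear speed of clip below 0.02 m/s); the robot touches nothing.
It fails at once if the clip is pressed against the pin or chamber with more than 35 N (contact force between clip and chamber above 35 N).
It fails at once if the robot presses the pin or chamber with more than 35 N (contact force between the arm and chamber above 35 N).
It fails at once if the fingers press the pin or chamber with more than 35 N (contact force between the fingers and chamber above 35 N).
It fails at once if a bystander is moved by more than 30 mm (distance of any of parts_box, bottle, flange, driver from where it was at the start of the episode above 0.03 m).
It also fails if it takes over 72 s, if anything falls off the work surface, if the arm or the gripper's body presses on something with over 40 N, if the wrist force passes 120 N, or if a joint passes its speed limit or range.

ROBOT

A 6-joint arm with a two-finger parallel gripper is mounted at the origin on the work surface. World frame = base frame: x ahead of the robot, y to its left, z up, the work surface at z = 0. Lengths are in m, angles in rad, forces in N, time in s.
With the tool pointing down it reaches from about 0.375 to 0.975 m from the base axis. Payload 3.8 kg.
Tool frame: the origin (TCP) lies on the centre line of the jaws, within the pads' length; the fingertips stand r.tip_extent ahead of it and the grasp point (between the pads) lies 5 mm behind it (r.tip_extent is the distance from the TCP to the fingertips, in m); z points along the fingers, y is the line along which they close (so a half turn about z gives the same grasp; the last joint's range is limited). The gripper opens to 85 mm and grips with 20 to 120 N. Pads are 22 mm wide; open, the fingers measure 114 mm over their backs; the gripper's body (76 mm by 85 mm) begins 54 mm behind the grasp point. The pads swing forward as they close: fully open they stand 13 mm farther back than shut.
Start: joints at [-1.239, 0.264, 1.604, -0, 1.274, -0.037], TCP at [0.243, -0.63, 0.245] pointing down, gripper open.
Joint ranges: [-2.63, 2.63], [-0.94, 2.18], [0.31, 2.57], [-1.31, 4.45], [0, 2.66], [-2.55, 2.55]. Speed limits (rad/s): [2.57, 2.57, 3.14, 3.14, 3.14, 3.14].

INTERFACE

Orientations are given as a rotation vector (axis times angle).
In Python, from workcell import r gives the robot as it stands. The module is installed in compiled form; this text tells all that it offers.
- The arm moves only by the tool jog_arm, never from a script. Its argument "targets" is a list of rows, each a list of 2 entries, a list of its own where there are three numbers: the shift along the world's x, y, z in m, then the turn about the world's z in rad. A call has 1 to 5 rows; each row is the pose to reach, as a shift and turn from the pose commanded when the call began; what a row does not reach only later rows make up. A row lasts 1/12 s, in which the tool goes at most 41.7 mm and 7.16 degrees, less where a joint would pass 70% of its speed; a pose out of reach is approached as far as the arm can. A call with a gripper value outside its range is refused whole. "hand" is the opening, from -1 (shut) to 1 (fully open), so that 0 is half open, set as the call begins (left out, the last holds). The fingers move at their own pace and stop on an object; "force" is the grip in N (left out, the last holds). Time passes only in rows, so rows that repeat a pose let the fingers close. It gives the time, the measured TCP pose, the force, the opening and the grip force at its end, in the units of the state.
- r.observe(): the state, without advancing time (a new reading comes with each control period).
- r.read_camera(name): name is "scene" or "top"; returns (picture, depth): 400x640x3 uint8, red, green, blue; 400x640 float32, m along the optical axis (not along the pixel's ray), 0 where there is no reading.
- r.calibration(name): a dict with "K" (3x3 intrinsics, pixels), "k1" (the pictures are not rectified: a ray, as slopes to the right and down, at radius r is drawn at 1 + k1 r^2 times it, then the intrinsics apply), "view" (4x4, takes a point from world to camera coordinates). Camera axes: x right, y down, z forward; pixel columns grow to the right and rows downward; lengths in m; the calibration is good to about 2 mm. A picture is of the moment at which its call begins. calibration takes no time and is no camera call.
- r.finish_job(): hands the job in; it is judged then, once.
The state is a dict: "time": time; "joints": joint angles; "dq": joint speeds; "effort": joint torques, N m; "ee_pos": TCP position; "ee_rot": TCP orientation; "force": force on the tool from outside, world axes, zero at the start; "wrist_torque": the same for the moment, N m; "width": opening from 0.0 (shut) to 1.0 (fully open); "grasp_force": force on a finger pad.
Only numpy, scipy, OpenCV 4.12 (cv2) and the standard library are available. Lean on these libraries where they do the work, as an engineer would, in place of code of your own. Each camera call takes 0.05 s, during which the arm holds its last target. There are 200 camera calls.

## Working session

There is one attempt and no reset: what is moved stays moved. The work goes in short steps, Python scripts to look and compute and a tool call to move; the robot and the scene stay as the last step left them, time stands still between calls to the robot, and variables do not carry over. Pictures are saved under pics/ and viewed, at most 10 in all, crops included, and the job is handed in when it is done.

Besides the shell and the picture viewer there is one more tool, called after "Call:" by a JSON object that holds its "method" and its "body", one argument or row to a line. jog_arm: Moves the arm, as the interface text tells. Its arguments: {"type":"object","properties":{"targets":{"type":"array"},"hand":{"type":"number"},"force":{"type":"number"}},"required":["targets"]}

```bash
mkdir -p pics; cat > h.py <<'E'
import numpy as np, cv2
from workcell import r
def cal(n):
    c=r.calibration(n); return np.array(c["K"]),float(c["k1"]),np.array(c["view"])
def rays(n,uv):
    K,k1,V=cal(n); uv=np.asarray(uv,float).reshape(-1,1,2)
    p=cv2.undistortPoints(uv,K,np.array([k1,0,0,0.]),None,None).reshape(-1,2) 
    d=np.c_[p,np.ones(len(p))]; R=V[:3,:3]; o=-R.T@V[:3,3]
    return o,d@R
def onz(n,uv,z):
    o,d=rays(n,uv); return o+d*((z-o[2])/d[:,2])[:,None]
def dep(n,uv,D):
    o,d=rays(n,uv); uv=np.asarray(uv).reshape(-1,2).astype(int)
    return o+d*D[uv[:,1],uv[:,0]][:,None]
def proj(n,P):
    K,k1,V=cal(n); P=np.asarray(P,float).reshape(-1,3)
    return cv2.projectPoints(P,cv2.Rodrigues(V[:3,:3])[0],V[:3,3],K,np.array([k1,0,0,0.]))[0].reshape(-1,2)
def tri(a,b):
    (o1,d1),(o2,d2)=rays("scene",a),rays("top",b)
    A=np.c_[d1[0],-d2[0]]; s=np.linalg.lstsq(A,o2-o1,rcond=None)[0]
    p,q=o1+s[0]*d1[0],o2+s[1]*d2[0]; return (p+q)/2,np.linalg.norm(p-q)
def snap(tag):
    out={}
    for n in("scene","top"):
        I,D=r.read_camera(n); np.savez(f"pics/{tag}_{n}.npz",I=I,D=D); out[n]=(I,D)
    return out
def load(tag,n):
    z=np.load(f"pics/{tag}_{n}.npz"); return z["I"],z["D"]
E
python3 - <<'E'
from h import *
s=snap("a")
im=np.hstack([cv2.resize(s[n][0],(640,400)) for n in s])
for n in s:
    cv2.imwrite(f"pics/a_{n}.png",s[n][0][...,::-1]); K,k1,V=cal(n); print(n,K.round(1).tolist(),k1,(-V[:3,:3].T@V[:3,3]).round(3),V[:3,:3].round(2).tolist())
print(r.tip_extent,r.observe())
E
```

```text
scene [[489.7, 0.0, 326.6], [0.0, 489.7, 206.3], [0.0, 0.0, 1.0]] -0.1097937150770827 [ 1.413 -0.196  1.   ] [[0.16, 0.99, -0.01], [0.68, -0.12, -0.72], [-0.71, 0.11, -0.69]]
top [[478.5, 0.0, 314.4], [0.0, 478.5, 200.0], [0.0, 0.0, 1.0]] -0.10605883344966908 [ 0.368 -0.032  1.566] [[0.01, -1.0, 0.0], [-1.0, -0.01, -0.05], [0.05, -0.0, -1.0]]
0.014 {'time': 0.1, 'joints': array([-1.23888715e+00,  2.64706377e-01,  1.60526679e+00, -2.18782548e-06,
        1.27373715e+00, -3.69091624e-02]), 'dq': array([ 0.00027765, -0.00319274, -0.00253137,  0.00021569, -0.00068478,
        0.00010081]), 'effort': array([ 3.82562503e-04, -5.16707611e+01, -3.68589199e+01, -2.36756210e-05,
        6.23981352e-03,  1.41708501e-06]), 'ee_pos': array([ 0.24312393, -0.62898966,  0.24405142]), 'ee_rot': array([-3.08626712e+00, -5.75677455e-01,  4.91791486e-04]), 'force': array([0.20498699, 0.47057212, 0.21084677]), 'wrist_torque': array([-0.01335334,  0.03418576, -0.03436364]), 'grasp_force': 0.0, 'width': 1.0030514787702034}
```

View pics/a_scene.png

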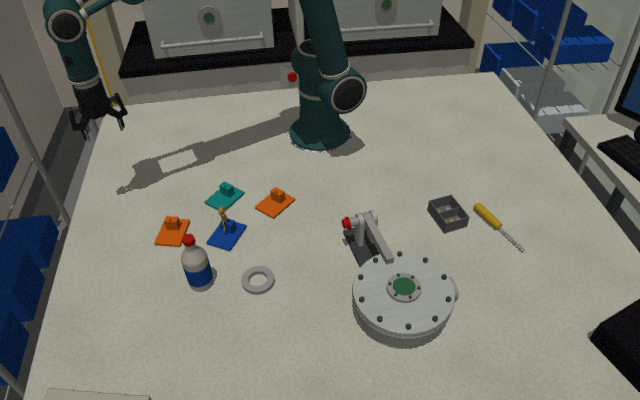

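View pics/a_top.png

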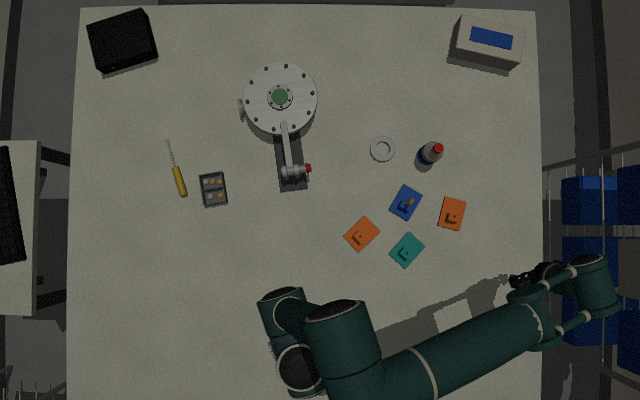

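```bash
python3 - <<'E'
from h import *
def blob(m,uv):
    n,l,st,c=cv2.connectedComponentsWithStats(m.astype(np.uint8)); 
    k=min(range(1,n),key=lambda i:np.hypot(*(c[i]-uv))-0.05*min(st[i,4],400)); return l==k
res={}
for n,pb,pr,pl in(("scene",(227,235),(347,223),(404,286)),("top",(405,203),(308,168),(280,97))):
    I,D=load("a",n); H=cv2.cvtColor(I,cv2.COLOR_RGB2HSV); h,s,v=cv2.split(H)
    P=lambda m:dep(n,np.argwhere(m)[:,::-1],D)
    b=blob((h>105)&(h<125)&(s>130)&(v>60),pb); X=P(b); X=X[X[:,2]<0.02]
    rc=cv2.minAreaRect((X[:,:2]*1000).astype(np.float32)); print(n,"stand",b.sum(),np.median(X[:,2]),rc)
    B=P(b); B=B[(B[:,2]>0.03)&(B[:,2]<.06)]; print(" block",len(B),B.mean(0).round(4), cv2.minAreaRect((B[:,:2]*1000).astype(np.float32)))
    rd=blob(((h<8)|(h>172))&(s>130)&(v>60),pr); X=P(rd); print(" red",rd.sum(),np.argwhere(rd)[:,::-1].mean(0),np.median(X,0).round(4),X.min(0).round(3),X.max(0).round(3))
    g=blob((h>50)&(h<85)&(s>80),pl); X=P(g); uv=np.argwhere(g)[:,::-1].mean(0); print(" green",g.sum(),uv,np.median(X,0).round(4),onz(n,uv,0.103).round(4),onz(n,uv,np.median(X[:,2])).round(4))
    yy,xx=np.mgrid[:400,:640]; near=(np.hypot(xx-pb[0],yy-pb[1])<45)
    cl=near&(h>12)&(h<32)&(s>70)&(v>50); X=P(cl); k=X[:,2]>0.06; print(" brass",cl.sum(),X[k].min(0).round(3),X[k].max(0).round(3),X[k].mean(0).round(4))
    # lid points
    U=np.argwhere(np.hypot(xx-pl[0],yy-pl[1])<75)[:,::-1]; X=dep(n,U,D); X=X[abs(X[:,2]-.103)<.004]; c,rad=cv2.minEnclosingCircle((X[:,:2]*1000).astype(np.float32)); print(" lid",c,rad,len(X))
    def crop(c,w,hh,f): 
        x,y=int(c[0]),int(c[1]); return cv2.resize(I[y-hh:y+hh,x-w:x+w],None,fx=f,fy=f,interpolation=cv2.INTER_CUBIC)
    res[n]=np.hstack([crop((pb[0],pb[1]-8),33,25,6),crop((pr[0]+(10 if n=="scene" else -10),pr[1]),33,25,6)])
cv2.imwrite("pics/crop1.png",np.vstack([res["scene"],res["top"]])[...,::-1])
E
```

```text
scene stand 676 0.007873439161858897 ((451.1269226074219, -328.9742126464844), (76.54248046875, 102.91381072998047), 58.771610260009766)
 block 74 [ 0.4432 -0.3172  0.0394] ((437.1112976074219, -323.0976867675781), (39.61402893066406, 25.706562042236328), 60.825252532958984)
 red 85 [346.41176471 222.75294118] [ 0.5561 -0.0112  0.1035] [ 0.536 -0.021  0.081] [ 0.568 -0.002  0.115]
 green 298 [403.54697987 285.90268456] [0.7721 0.079  0.0996] [[0.7746 0.078  0.103 ]] [[0.7722 0.0791 0.0996]]
 brass 151 [ 0.439 -0.337  0.06 ] [ 0.461 -0.32   0.111] [ 0.4504 -0.3287  0.0889]
 lid (695.96728515625, 42.58364486694336) 150.07916259765625 725
top stand 564 0.010257407359134607 ((447.091796875, -331.01995849609375), (74.2204360961914, 101.04756164550781), 59.38710021972656)
 block 54 [ 0.4349 -0.3202  0.0421] ((433.79632568359375, -322.6317138671875), (33.43333435058594, 21.209373474121094), 57.97147750854492)
 red 39 [307.71794872 167.25641026] [ 0.5468 -0.0115  0.1079] [ 0.532 -0.018 -0.005] [ 0.571 -0.002  0.117]
 green 178 [279.48876404  96.21910112] [0.7699 0.0808 0.1007] [[0.7692 0.0796 0.103 ]] [[0.7698 0.0798 0.1007]]
 brass 57 [ 0.437 -0.336  0.067] [ 0.456 -0.32   0.114] [ 0.445  -0.3269  0.101 ]
 lid (705.2090454101562, 67.5044174194336) 172.8983917236328 519
```

View pics/crop1.png

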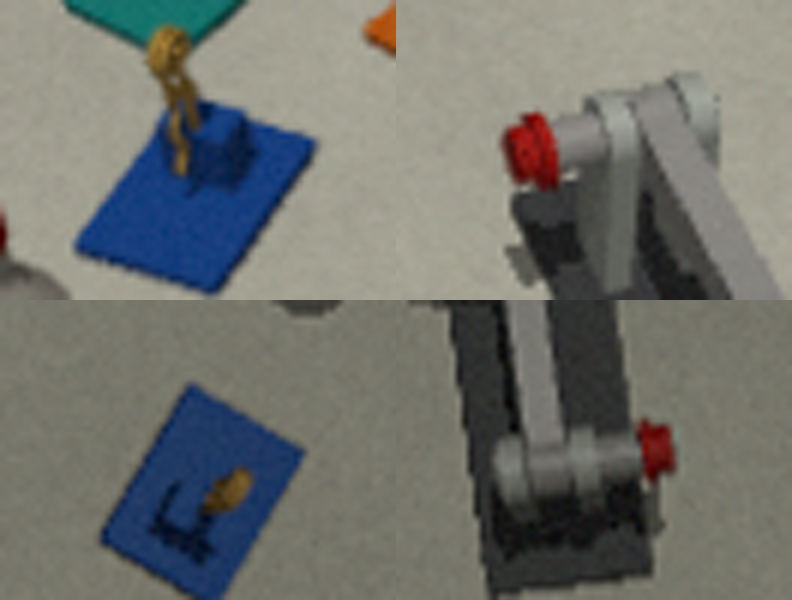

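The blue stand holding the brass clip is at scene (227,235), top (405,203). The pin's red head is at scene (346,223), top (308,168). Things that could be mistaken for them:
- **Stands:** orange at scene (173,232) and (275,202), turquoise at (225,195).
- **Red head:** the bottle's red cap at scene (189,240).

I choose the blue stand and the red flanged head on the fork. The close crop confirms both. Next I need the chamber's heading.

```bash
cat > ch.py <<'E'
from h import *
def plate(tag):
    I,D=load(tag,"top"); yy,xx=np.mgrid[:400,:640]
    U=np.argwhere((abs(xx-295)<45)&(abs(yy-160)<45))[:,::-1]; X=dep("top",U,D); C=I[U[:,1],U[:,0]].mean(1)
    return U,X,C,I
E
python3 - <<'E'
from ch import *
U,X,C,I=plate("a")
k=(abs(X[:,2]-.012)<.006)&(C<75); print(k.sum(),C.min(),np.median(C))
m=np.zeros(I.shape[:2],np.uint8); m[U[k][:,1],U[k][:,0]]=1
P=onz("top",U[k],.012)*1000; rc=cv2.minAreaRect(P[:,:2].astype(np.float32)); print(rc)
# side edges: per world-x slab, extreme y
rows=[]
for x in range(480,640,6):
    q=P[abs(P[:,0]-x)<3]
    if len(q)>3: rows.append((x,q[:,1].min(),q[:,1].max()))
rows=np.array(rows); print(rows.round(0).tolist())
# ears
e=(X[:,2]>.104)&(X[:,2]<.122)&(X[:,0]<.62); E=X[e]; print("ears",len(E),E[:,:2].min(0),E[:,:2].max(0),cv2.minAreaRect((E[:,:2]*1000).astype(np.float32)))
# lid circle both cams by bright-top edges, circle fit using rim at z .103
H=cv2.cvtColor(I,cv2.COLOR_RGB2GRAY)
c=cv2.HoughCircles(cv2.resize(H,None,fx=3,fy=3,interpolation=cv2.INTER_CUBIC),cv2.HOUGH_GRADIENT,1,200,param1=100,param2=30,minRadius=90,maxRadius=130); print(c)
if c is not None:
  for q in c[0]: print(q[:2]/3,onz("top",q[:2]/3,.103))
E
```

```text
991 6.333333333333333 113.0
((593.398193359375, 85.80821228027344), (234.7956085205078, 170.51040649414062), 4.778683185577393)
[[480.0, 64.0, 80.0], [486.0, 8.0, 80.0], [492.0, -5.0, 80.0], [498.0, -8.0, 80.0], [504.0, -4.0, 84.0], [510.0, -4.0, 84.0], [516.0, -4.0, 84.0], [522.0, -4.0, 84.0], [528.0, -1.0, 87.0], [534.0, -1.0, 87.0], [540.0, -1.0, 87.0], [546.0, 81.0, 91.0], [552.0, 81.0, 91.0], [558.0, 78.0, 91.0], [564.0, 16.0, 91.0], [570.0, 6.0, 94.0], [576.0, 6.0, 94.0], [582.0, 6.0, 95.0], [588.0, 6.0, 95.0], [594.0, 10.0, 98.0], [600.0, 10.0, 98.0], [606.0, 10.0, 98.0], [612.0, 10.0, 102.0], [618.0, 13.0, 102.0], [624.0, 13.0, 102.0], [630.0, 13.0, 102.0], [636.0, 17.0, 112.0]]
ears 334 [ 0.51549664 -0.02103471] [0.61989635 0.07099012] ((573.6201171875, 31.95714569091797), (102.9937744140625, 91.77413177490234), 10.168688774108887)
[[[846.5 297.5 107.2]]]
[282.16666   99.166664] [[0.75985033 0.07113822 0.103     ]]
```

The plate edges and the lid centre agree on a heading of about 8.7°, with the chamber origin near (0.533, 0.0795). I'll go to a point in front of the head, with the jaws shut.

Call:
{"method": "jog_arm", "body": {
  "targets": [
    [[0.0775,0.144,0],0.34],
    [[0.0775,0.144,0],0.34],
    [[0.0775,0.144,0],0.34],
    [[0.0775,0.144,0],0.34]
  ],
  "hand": -1
}}

```text
time: 0.43
ee_pos: [0.3211, -0.4835, 0.2444]
ee_rot: [-2.943, -1.094, -0.0]
force: [0.5, -0.4, 0.3]
width: 0.455
grasp_force: 0.0
```

Call:
{"method": "jog_arm", "body": {
  "targets": [
    [[0.0775,0.144,0],0.34],
    [[0.0775,0.144,0],0.34],
    [[0.0775,0.144,0],0.34],
    [[0.0775,0.144,0],0.34]
  ]
}}

```text
time: 0.77
ee_pos: [0.3987, -0.3392, 0.2448]
ee_rot: [-2.716, -1.578, -0.0]
force: [0.4, -0.6, 0.0]
width: 0.003
grasp_force: 0.0
```

Call:
{"method": "jog_arm", "body": {
  "targets": [
    [[0.0775,0.144,0],0.34],
    [[0.0775,0.144,0],0.34],
    [[0.0775,0.144,0],0.34],
    [[0.0775,0.144,0],0.34]
  ]
}}

```text
time: 1.1
ee_pos: [0.4762, -0.1953, 0.245]
ee_rot: [-2.41, -2.015, -0.0]
force: [0.8, -0.3, 1.0]
width: 0.001
grasp_force: 0.0
```

Call:
{"method": "jog_arm", "body": {
  "targets": [
    [[0.0775,0.143,0],0.334],
    [[0.0775,0.143,0],0.334],
    [[0.0775,0.143,0],0.334],
    [[0.0775,0.143,0],0.334],
    [[0.0775,0.143,0],0.334]
  ]
}}

```text
time: 1.52
ee_pos: [0.5555, -0.0489, 0.2449]
ee_rot: [-2.039, -2.388, -0.005]
force: [0.5, 0.6, -0.7]
width: 0.001
grasp_force: 0.0
```

Call:
{"method": "jog_arm", "body": {
  "targets": [
    [[0.001,-0.008,-0.04],0],
    [[0.001,-0.008,-0.08],0],
    [[0.001,-0.008,-0.12],0],
    [[0.001,-0.008,-0.152],0],
    [[0.001,-0.008,-0.152],0]
  ]
}}

```text
time: 1.93
ee_pos: [0.5473, -0.0619, 0.0852]
ee_rot: [-2.038, -2.374, 0.013]
force: [-1.5, 0.3, -1.0]
width: 0.001
grasp_force: 0.0
```

```bash
python3 - <<'E'
from h import *
import numpy as np
s=snap("b")
o=np.array([.533,.0795]);c,sn=np.cos(.152),np.sin(.152)
st=r.observe();d=st['ee_pos'][:2]-o;print(st['ee_pos'],c*d[0]+sn*d[1],-sn*d[0]+c*d[1],st['force'])
def crop(n,c,w,h,f):
    I=s[n][0];x,y=map(int,c);return cv2.resize(I[y-h:y+h,x-w:x+w],None,fx=f,fy=f,interpolation=cv2.INTER_CUBIC)
cv2.imwrite("pics/b.png",np.hstack([crop("scene",(350,220),33,33,6),crop("top",(305,168),33,33,6)])[...,::-1])
E
```

```text
[ 0.55280019 -0.06268414  0.09205436] -0.0019569689779777057 -0.1435428425446563 [0.66033345 0.19122843 0.29138814]
```

View pics/b.png

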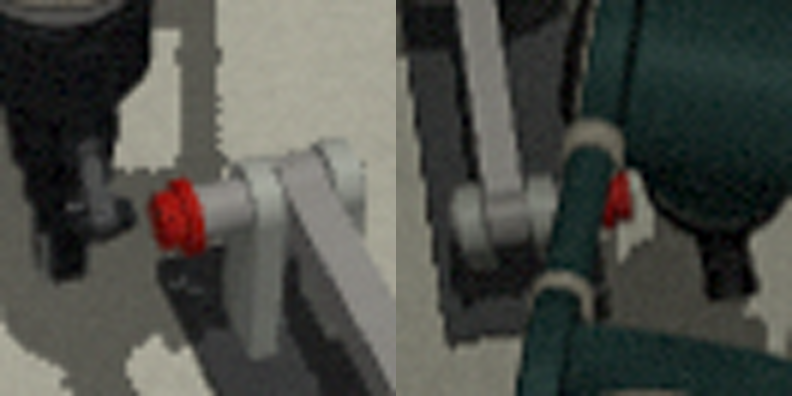

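The crop shows the closed fingers (scene crop 110,215) just short of the red head (175,215) and in line with it. I'll approach and then push slowly.

Call:
{"method": "jog_arm", "body": {
  "targets": [
    [[-0.001,0.006,0],0],
    [[-0.002,0.012,0],0],
    [[-0.003,0.018,0],0],
    [[-0.003,0.022,0],0],
    [[-0.003,0.022,0],0]
  ]
}}

```text
time: 2.45
ee_pos: [0.5522, -0.0396, 0.0948]
ee_rot: [2.044, 2.383, 0.003]
force: [0.1, 0.3, 0.7]
width: -0.002
grasp_force: 0.0
```

Call:
{"method": "jog_arm", "body": {
  "targets": [
    [[-0.0003,0.002,0],0],
    [[-0.0006,0.004,0],0],
    [[-0.001,0.006,0],0],
    [[-0.0012,0.008,0],0],
    [[-0.0015,0.01,0],0]
  ]
}}

```text
time: 2.87
ee_pos: [0.5498, -0.0307, 0.0932]
ee_rot: [2.046, 2.384, -0.001]
force: [0.0, -4.8, -0.5]
width: -0.002
grasp_force: 2.2
```

Call:
{"method": "jog_arm", "body": {
  "targets": [
    [[-0.0003,0.002,0],0],
    [[-0.0006,0.004,0],0],
    [[-0.001,0.006,0],0],
    [[-0.0012,0.008,0],0],
    [[-0.0015,0.01,0],0]
  ]
}}

```text
time: 3.28
ee_pos: [0.5482, -0.0208, 0.0932]
ee_rot: [2.046, 2.384, -0.001]
force: [-0.5, -4.6, -0.2]
width: 0.001
grasp_force: 2.3
```

Call:
{"method": "jog_arm", "body": {
  "targets": [
    [[-0.0003,0.002,0],0],
    [[-0.0006,0.004,0],0],
    [[-0.001,0.006,0],0],
    [[-0.0012,0.008,0],0],
    [[-0.0012,0.008,0],0]
  ]
}}

```text
time: 3.7
ee_pos: [0.5469, -0.0121, 0.0932]
ee_rot: [-2.046, -2.383, -0.0]
force: [0.2, -2.8, -0.2]
width: 0.002
grasp_force: 1.4
```

Call:
{"method": "jog_arm", "body": {
  "targets": [
    [[-0.0002,0.001,0],0],
    [[-0.0003,0.002,0],0],
    [[-0.0005,0.003,0],0],
    [[-0.0005,0.003,0],0]
  ]
}}

```text
time: 4.03
ee_pos: [0.5464, -0.0094, 0.0932]
ee_rot: [-2.046, -2.383, 0.0]
force: [-1.1, -4.0, -1.4]
width: -0.001
grasp_force: 1.7
```

Call:
{"method": "jog_arm", "body": {
  "targets": [
    [[-0.0002,0.001,0],0],
    [[-0.0003,0.002,0],0],
    [[-0.0003,0.002,0],0]
  ]
}}

```text
time: 4.28
ee_pos: [0.5462, -0.0078, 0.0932]
ee_rot: [2.046, 2.384, -0.001]
force: [-1.7, -5.3, -1.2]
width: 0.003
grasp_force: 2.6
```

Call:
{"method": "jog_arm", "body": {
  "targets": [
    [[-0.0002,0.001,0],0],
    [[-0.0003,0.0015,0],0],
    [[-0.0003,0.0015,0],0]
  ]
}}

```text
time: 4.53
ee_pos: [0.5462, -0.0078, 0.0932]
ee_rot: [2.044, 2.383, -0.003]
force: [0.2, -10.4, -2.3]
width: -0.003
grasp_force: 5.3
```

The pin is at its hard stop: the force rose to 10 N with no motion, and the position matches the expected home to 0.3 mm. I'll back off and look at the hole and the clip.

Call:
{"method": "jog_arm", "body": {
  "targets": [
    [[0.002,-0.015,0],0],
    [[0.006,-0.04,0],0],
    [[0.006,-0.06,0.04],0],
    [[0.006,-0.08,0.08],0.1],
    [[0.006,-0.09,0.12],0.2]
  ]
}}

```text
time: 4.95
ee_pos: [0.5512, -0.0948, 0.208]
ee_rot: [-1.792, -2.577, -0.001]
force: [2.0, 0.4, -0.9]
width: -0.003
grasp_force: 0.0
```

Call:
{"method": "jog_arm", "body": {
  "targets": [
    [[-0.025,-0.032,0],0.12],
    [[-0.05,-0.065,0],0.24],
    [[-0.075,-0.098,0],0.36],
    [[-0.1,-0.12,0],0.48],
    [[-0.1,-0.12,0],0.48]
  ]
}}

```text
time: 5.37
ee_pos: [0.4491, -0.2169, 0.2082]
ee_rot: [-1.131, -2.93, 0.0]
force: [-0.2, -0.8, 0.2]
width: 0.001
grasp_force: 0.0
```

```bash
python3 - <<'E'
from h import *
s=snap("c"); st=r.observe(); print(st['ee_pos'],st['ee_rot'],st['time'])
print(tri((222,209.5),(410,201.7)))
o=np.array([.533,.0795]);c,sn=np.cos(.152),np.sin(.152)
W=lambda x,y,z:np.array([o[0]+c*x-sn*y,o[1]+sn*x+c*y,z])
for n in s: print(n,proj(n,[W(0,0,.107),W(0,.016,.107),W(.0063,0,.105),W(-.0063,0,.105)]).round(1).tolist())
def crop(n,c,w,h,f):
    I=s[n][0];x,y=map(int,c);return cv2.resize(I[y-h:y+h,x-w:x+w],None,fx=f,fy=f,interpolation=cv2.INTER_CUBIC)
q={n:proj(n,W(0,0,.1))[0] for n in s}
cv2.imwrite("pics/c.png",np.vstack([np.hstack([crop("scene",q["scene"],20,15,10),crop("top",q["top"],20,15,10)]),np.hstack([crop("scene",(226,222),20,15,10),crop("top",(408,202),20,15,10)])])[...,::-1])
print(q)
E
```

```text
[ 0.45153516 -0.21495943  0.20834075] [1.13917403e+00 2.92661805e+00 2.75737154e-03] 5.4667
(array([ 0.4445441 , -0.32818731,  0.09573148]), np.float64(0.0006615257989283697))
scene [[379.2, 211.3], [384.9, 210.0], [380.1, 213.5], [378.3, 210.3]]
top [[278.2, 171.4], [273.0, 172.1], [278.0, 169.4], [278.5, 173.5]]
{'scene': array([379.06421787, 213.23154279]), 'top': array([278.38011012, 171.64761478])}
```

View pics/c.png

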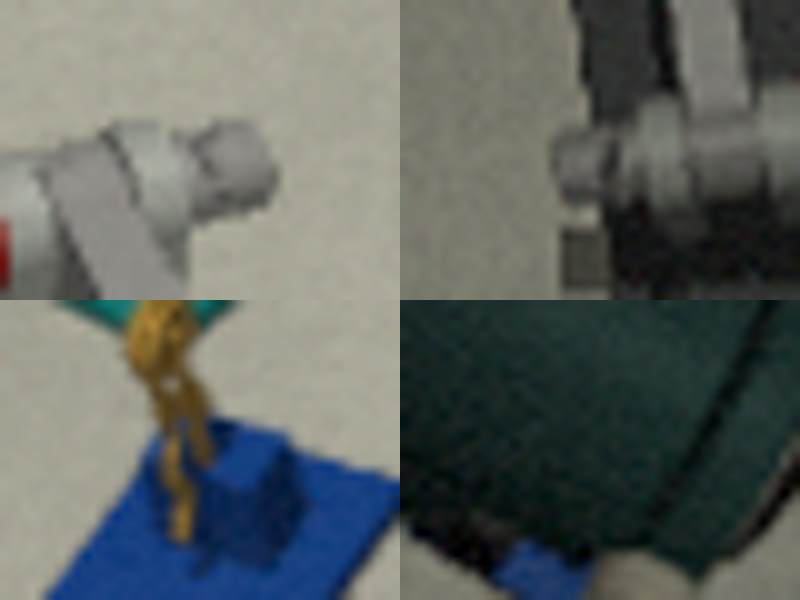

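The crops show the clip's coil at scene (222,209), and the free pin end at scene (383,213) and top (277,172). A dark spot shows on the pin near scene (380,214). I'll average frames to place it better.

```bash
python3 - <<'E'
from h import *
o=np.array([.533,.0795]);c,sn=np.cos(.152),np.sin(.152)
W=lambda x,y,z:np.array([o[0]+c*x-sn*y,o[1]+sn*x+c*y,z])
tiles=[]
for n in("scene","top"):
    A=np.mean([r.read_camera(n)[0].astype(float).mean(2) for _ in range(10)],0); np.save(f"pics/avg_{n}.npy",A)
    # unwrap pin surface: along y (mm) x angle phi (deg from crown toward +x)
    ys=np.arange(-12,18,1.); ph=np.arange(-90,91,7.5)
    P=np.array([[W(.012*np.sin(np.radians(p)),y/1000,.095+.012*np.cos(np.radians(p))) for y in ys] for p in ph])
    uv=proj(n,P.reshape(-1,3)).astype(np.float32).reshape(len(ph),len(ys),2)
    M=cv2.remap(A.astype(np.float32),uv[...,0],uv[...,1],cv2.INTER_CUBIC)
    print(n,"cols y",ys[::2]); 
    for p,row in zip(ph,M): print(f"{p:6.1f}",*[f"{v:4.0f}" for v in row[::2]])
E
```

```text
scene cols y [-12. -10.  -8.  -6.  -4.  -2.   0.   2.   4.   6.   8.  10.  12.  14.
  16.]
 -90.0  159  160  161  156  134  128  126  117  107  100  107  122  131  128  128
 -82.5  157  157  159  153  129  127  131  132  121  111  109  124  130  130  134
 -75.0  155  155  159  151  128  131  141  143  135  124  116  131  136  138  143
 -67.5  154  154  159  148  131  139  148  148  146  132  125  139  143  146  151
 -60.0  153  153  159  146  136  145  152  153  152  135  134  145  148  152  156
 -52.5  152  153  158  144  140  149  155  157  152  136  141  150  152  155  159
 -45.0  152  155  156  141  143  152  156  159  148  135  145  151  153  157  160
 -37.5  152  158  152  137  144  152  154  157  141  133  146  149  152  157  160
 -30.0  153  159  144  133  144  151  150  149  131  131  143  146  150  155  159
 -22.5  156  156  135  131  141  147  142  133  120  130  139  141  145  152  158
 -15.0  159  150  127  129  136  137  125  116  113  129  132  133  140  148  157
  -7.5  160  144  124  130  126  117  107  105  115  129  128  128  135  146  158
   0.0  160  142  131  12
[... 2479 characters left out ...]
  88   94   94   89   90   90   89   84   89
  37.5  110   93   86   85   75   77   89   91   89   84   86   86   85   86   95
  45.0  107   89   80   77   71   76   85   83   84   83   86   85   83   88  100
  52.5  104   85   75   71   65   72   81   75   78   86   89   88   84   92  105
  60.0  102   81   70   64   59   67   76   68   76   90   94   92   87   97  109
  67.5  101   78   65   59   55   63   72   63   74   93   97   95   90  100  113
  75.0  101   79   63   57   53   60   69   60   74   95  100   98   93  102  114
  82.5  102   78   63   56   52   58   67   58   72   95  101   99   94  102  114
  90.0  103   80   64   57   52   58   68   60   71   93  100   98   93  101  113
```

```bash
python3 - <<'E'
from h import *
o=np.array([.533,.0795]);c,sn=np.cos(.152),np.sin(.152)
W=lambda x,y,z:np.array([o[0]+c*x-sn*y,o[1]+sn*x+c*y,z])
T=[]
for n in("scene","top"):
    A=np.load(f"pics/avg_{n}.npy"); q=proj(n,W(0,0,.1))[0].astype(int); x0,y0=q-[12,12]
    C=A[y0:y0+25,x0:x0+25]; C=np.clip((C-C.min())/(np.percentile(C,98)-C.min())*255,0,255).astype(np.uint8)
    f=16; Z=cv2.cvtColor(cv2.resize(C,None,fx=f,fy=f,interpolation=cv2.INTER_CUBIC),cv2.COLOR_GRAY2BGR)
    S=lambda P:tuple(((proj(n,P)[0]-[x0,y0]+.5)*f).astype(int))
    for p,col in((-32,(255,0,0)),(0,(0,255,0)),(32,(0,0,255))):
        a=np.radians(p); cv2.circle(Z,tuple(map(int,S(W(.012*np.sin(a),0,.095+.012*np.cos(a))))),3,col,-1)
    for t in np.arange(0,360,30):
        a=np.radians(t); cv2.circle(Z,tuple(map(int,S(W(.012*np.sin(a),.016,.095+.012*np.cos(a))))),2,(0,255,255),-1)
    T.append(Z); print(n,x0,y0)
cv2.imwrite("pics/d.png",np.hstack(T))
E
```

```text
scene 367 201
top 266 159
```

View pics/d.png

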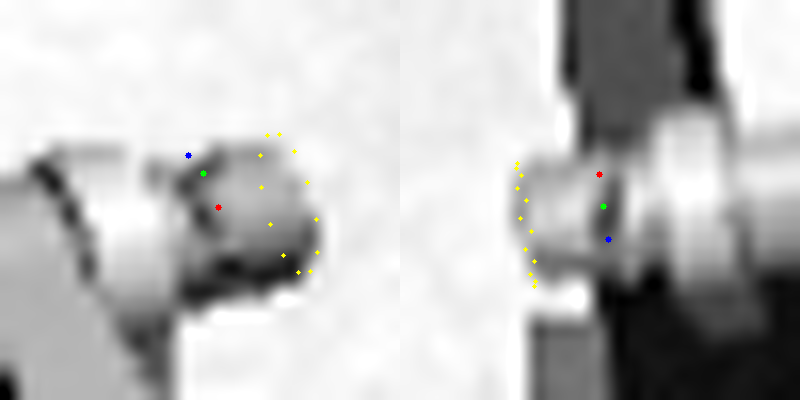

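In the averaged top crop the dark mouth is at crop (613,205), nearly on the crown line and near the expected y. The scene view is less clear. I'll fetch the clip now and settle the mouth by feel.

Call:
{"method": "jog_arm", "body": {
  "targets": [
    [[-0.002,-0.035,0],0.1],
    [[-0.004,-0.07,0],0.207],
    [[-0.007,-0.1,0],0.207],
    [[-0.007,-0.113,0],0.207],
    [[-0.007,-0.113,0],0.207]
  ],
  "hand": 0,
  "force": 100
}}

```text
time: 6.88
ee_pos: [0.4449, -0.3303, 0.208]
ee_rot: [0.831, 3.029, -0.001]
force: [0.6, 0.8, -0.3]
width: 0.496
grasp_force: 0.0
```

Call:
{"method": "jog_arm", "body": {
  "targets": [
    [[0,0,-0.03],0],
    [[0,0,-0.06],0],
    [[0,0,-0.09],0],
    [[0,0,-0.116],0],
    [[0,0,-0.116],0]
  ]
}}

```text
time: 7.3
ee_pos: [0.4411, -0.3233, 0.086]
ee_rot: [-0.823, -3.021, -0.008]
force: [-0.7, 0.2, -0.2]
width: 0.5
grasp_force: 0.0
```

```bash
python3 - <<'E'
from h import *
s=snap("e"); st=r.observe(); print(st['ee_pos'],st['ee_rot'],st['width'],st['force'])
I=s["scene"][0]; cv2.imwrite("pics/e.png",cv2.resize(I[180:250,185:265],None,fx=7,fy=7,interpolation=cv2.INTER_CUBIC)[...,::-1])
E
```

```text
[ 0.4443644  -0.32607723  0.09116154] [-8.24315922e-01 -3.02853373e+00 -2.60714147e-03] 0.4980514510667388 [ 0.09785112 -0.1065767   0.04494798]
```

View pics/e.png

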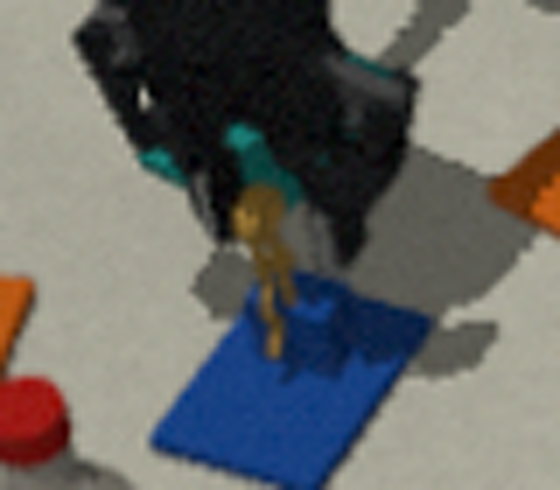

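The coil (crop 258,215) sits between the jaws. I'll close and lift.

Call:
{"method": "jog_arm", "body": {
  "targets": [
    [[0,0,0],0],
    [[0,0,0],0],
    [[0,0,0],0],
    [[0,0,0],0],
    [[0,0,0],0]
  ],
  "hand": -1,
  "force": 100
}}

```text
time: 7.82
ee_pos: [0.4466, -0.3287, 0.0944]
ee_rot: [0.825, 3.027, -0.002]
force: [0.7, 0.8, 6.1]
width: 0.098
grasp_force: 97.8
```

Call:
{"method": "jog_arm", "body": {
  "targets": [
    [[0,0,0.01],0],
    [[0,0,0.025],0],
    [[0,0,0.045],0],
    [[0,0,0.07],0],
    [[0,0,0.1],0]
  ]
}}

```text
time: 8.23
ee_pos: [0.4438, -0.3267, 0.192]
ee_rot: [-0.825, -3.028, -0.002]
force: [0.7, 0.1, -1.5]
width: 0.098
grasp_force: 97.7
```

Call:
{"method": "jog_arm", "body": {
  "targets": [
    [[0.004,0.016,0.03],0.1],
    [[0.011,0.05,0.05],0.2],
    [[0.02,0.087,0.06],0.3],
    [[0.028,0.124,0.06],0.4],
    [[0.037,0.16,0.06],0.5]
  ]
}}

```text
time: 8.65
ee_pos: [0.4825, -0.1665, 0.2544]
ee_rot: [0.044, 3.138, -0.002]
force: [0.7, 0.1, -0.6]
width: 0.097
grasp_force: 98.0
```

Call:
{"method": "jog_arm", "body": {
  "targets": [
    [[0.009,0.037,0],0.1],
    [[0.017,0.074,0],0.182],
    [[0.026,0.111,0],0.182],
    [[0.034,0.148,0],0.182],
    [[0.042,0.183,0],0.182]
  ]
}}

```text
time: 9.07
ee_pos: [0.5238, 0.0174, 0.2529]
ee_rot: [-0.236, 3.132, 0.0]
force: [1.2, -0.8, -0.8]
width: 0.097
grasp_force: 97.9
```

Call:
{"method": "jog_arm", "body": {
  "targets": [
    [[0.009,0.035,0],0],
    [[0.015,0.058,0],0],
    [[0.015,0.064,-0.01],0],
    [[0.015,0.064,-0.03],0],
    [[0.015,0.064,-0.0425],0]
  ]
}}

```text
time: 9.48
ee_pos: [0.5382, 0.0795, 0.2083]
ee_rot: [0.238, -3.131, 0.001]
force: [-0.5, 0.6, -0.6]
width: 0.097
grasp_force: 98.0
```

```bash
cat > see.py <<'E'
from h import *
import sys
o=np.array([.533,.0795]);c,sn=np.cos(.152),np.sin(.152)
W=lambda x,y,z:np.array([o[0]+c*x-sn*y,o[1]+sn*x+c*y,z])
def state():
    st=r.observe(); d=st['ee_pos'][:2]-o; a=np.arctan2(st['ee_rot'][1],st['ee_rot'][0])
    print("tcp ch xy mm",1000*(c*d[0]+sn*d[1]).round(4),1000*(-sn*d[0]+c*d[1]).round(4),"z",st['ee_pos'][2].round(4),"yaw err deg",((np.degrees(2*a-.152)-180+90)%180-90).round(1),"F",st['force'].round(1),"T",st['wrist_torque'].round(2),"t",st['time'])
    return st
E
python3 - <<'E'
from see import *
for _ in range(2): r.read_camera("top")
st=state(); N=8
A=np.mean([r.read_camera("scene")[0].astype(float) for _ in range(N)],0); np.save("pics/f.npy",A)
tip=st['ee_pos']-[.005*c,.005*sn,.0825]
print("pred tip px",proj("scene",[tip,tip+[0,0,.03]]).round(1).tolist())
cv2.imwrite("pics/f.png",cv2.resize(A[165:235,340:420].astype(np.uint8),None,fx=9,fy=8.5,interpolation=cv2.INTER_CUBIC)[...,::-1])
E
```

```text
tcp ch xy mm 3.1 -1.5 z 0.2061 yaw err deg -0.1 F [ 0.3  0.8 -1.2] T [-0.02  0.03 -0.01] t 9.5833
pred tip px [[378.9, 206.4], [379.6, 197.9]]
```

View pics/f.png

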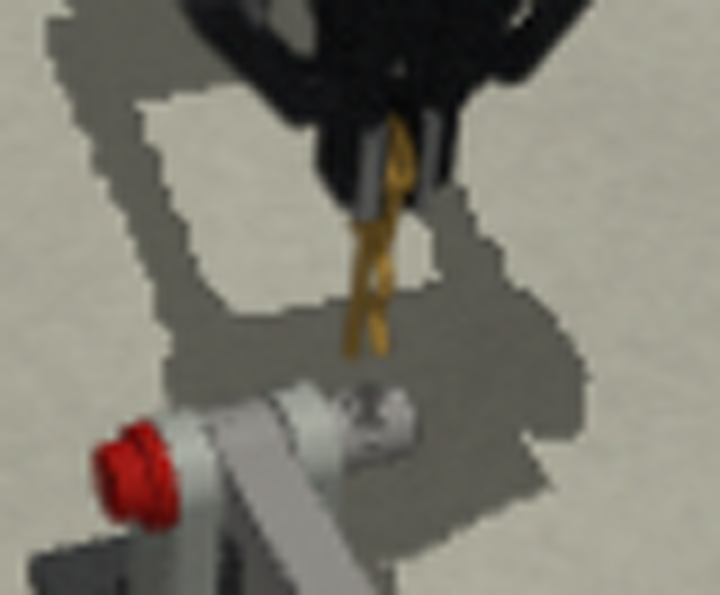

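The straight leg's tip is at crop (352,357), as predicted. The hole shows dark at crop (372,395), now in even shadow. I'll measure it numerically.

```bash
python3 - <<'E'
from see import *
A=np.load("pics/f.npy").mean(2)
print("     ",*range(373,390))
for y in range(204,224): print(y,*[f"{v:3.0f}" for v in A[y,373:390]])
B=np.load("pics/avg_scene.npy"); print("before, lit")
for y in range(206,220): print(y,*[f"{v:3.0f}" for v in B[y,373:390]])
for p in(-32,-16,0,16,32):
    a=np.radians(p); print(p,proj("scene",[W(.012*np.sin(a),y,.095+.012*np.cos(a)) for y in(-.0035,0,.0035)]).round(1).tolist())
E
```

```text
373 374 375 376 377 378 379 380 381 382 383 384 385 386 387 388 389
204  89  89  90  88  88  66  63  78  90  98  82  87  88  88  88  88  85
205  89  89  87  88  84  66  62  79  86  99  80  86  86  89  89  87  87
206  88  88  87  88  84  68  66  80  81  90  82  88  86  88  88  87  87
207  87  89  89  88  87  82  78  86  87  87  87  88  87  88  86  86  87
208  87  88  88  87  88  88  87  88  90  89  87  88  86  86  85  85  86
209  99  97  88  89  88  87  86  85  86  87  88  86  87  87  87  86  86
210 137 131  99  86  89  93  85  71  73  86  98  99  87  89  89  86  86
211 150 151 131  92 103 106  85  69  71  91 132 143  93  88  88  86  87
212 155 158 158 131 132  87 109  76  76 114 137 139 110  86  85  84  87
213 160 163 164 156 144 116 112  77  76 134 139 139 138  88  86  86  87
214 166 167 166 166 149 142  94  79  79  95 131 129 128  82  87  86  87
215 161 164 161 159 150 135 111 105  98 106 122 119 114  76  87  86  85
216 155 155 154 152 141 128 124 117 124 115 112 108 103  74  86  86  86
217 146 148 146 146 141 118 115  94  81  95  94  88  84  80  85  86  87
218 139 142 141 138 135 
[... 988 characters left out ...]
159 162
214 166 166 166 166 148 142  93 115 132 135 132 129 129 131 160 160 160
215 161 163 161 159 148 136 111 107 125 125 123 119 115 111 158 160 158
216 154 155 153 152 140 128 125 117 123 114 111 108 103 113 157 158 157
217 145 148 147 146 140 118 116  94  80  95  94  87  87 135 158 160 162
218 139 142 141 138 135 102  96  90  89  89  82  95 106 156 158 161 163
219 125 132 129 127 124  94  84  95 109 124 121 161 161 158 160 162 162
-32 [[377.0, 210.5], [378.3, 210.2], [379.5, 209.9]]
-16 [[377.5, 210.9], [378.7, 210.6], [380.0, 210.3]]
0 [[378.0, 211.6], [379.2, 211.3], [380.5, 211.0]]
16 [[378.5, 212.6], [379.7, 212.3], [381.0, 212.0]]
32 [[378.9, 213.7], [380.1, 213.4], [381.4, 213.1]]
```

```bash
python3 - <<'E'
from see import *
def sil(dx,n="scene",y0=-11,y1=16):
    a=np.radians(np.arange(0,360,5)); pts=[W(dx+.012*np.sin(t),y/1000,.095+.012*np.cos(t)) for t in a for y in np.arange(y0,y1+.1,1)]
    uv=proj(n,pts); return cv2.convexHull(uv.astype(np.float32))[:,0]
def span(h,v,ax):
    m=[]; 
    for p,q in zip(h,np.roll(h,-1,0)):
        if (p[ax]-v)*(q[ax]-v)<0: t=(v-p[ax])/(q[ax]-p[ax]); m.append(p[1-ax]+t*(q[1-ax]-p[1-ax]))
    return np.round(sorted(m),2)
for dx in(0,.001,.002,.003): h=sil(dx); print(dx,"scene col383 rows",span(h,383,0),"col 382",span(h,382,0),"maxcol",h[:,0].max().round(2)," | top col 275",span(sil(dx,'top'),275,0),"mincol",sil(dx,'top')[:,0].min().round(2))
T=np.load("pics/avg_top.npy"); print("top   ",*range(268,286))
for y in range(164,182): print(y,*[f"{v:3.0f}" for v in T[y,268:286]])
for p in(-32,-16,0,16,32):
    a=np.radians(p); print(p,proj("top",[W(.012*np.sin(a),y,.095+.012*np.cos(a)) for y in(-.0035,0,.0035)]).round(1).tolist())
E
```

```text
0 scene col383 rows [208.92 218.3 ] col 382 [209.16 218.55] maxcol 386.37  | top col 275 [168.41 176.25] mincol 272.76
0.001 scene col383 rows [209.21 218.6 ] col 382 [209.45 218.84] maxcol 386.52  | top col 275 [168.08 175.93] mincol 272.71
0.002 scene col383 rows [209.5  218.89] col 382 [209.73 219.13] maxcol 386.67  | top col 275 [167.76 175.6 ] mincol 272.67
0.003 scene col383 rows [209.78 219.18] col 382 [210.02 219.42] maxcol 386.82  | top col 275 [167.43 175.28] mincol 272.63
top    268 269 270 271 272 273 274 275 276 277 278 279 280 281 282 283 284 285
164 114 115 116 116 113 114 117 117  62  49  47  47  46  48  47  44  14  28
165 115 115 114 115 113 114 114 117 102  46  47  49  48  49  53  59  58  51
166 115 116 114 116 116 116 115 117 119  44  45  48  48  57  82  87  95  89
167 114 113 113 117 120 118 118 118 119  42  44  40  47  67 104 103 104 104
168 115 116 115 118 120 120 108 109 102  57  69  56  67  80 110 108 111 109
169 117 119 118 118 119 105  85  89  84  84  87  73  90  93 116 115 115 116
170 120 119 120 121 119  87  88  90  92  99  83  59 103 105 115 123 123 122
1
[... 395 characters left out ...]
119 119 117  99  75  92  86  37  36  52  19  25  64  62  60
177 115 115 117 116 118 121 120 113 127 123  32  18  20  18  22  41  46  44
178 118 115 114 116 117 118  97 102 105 101  39  19  20  21  21  29  40  43
179 119 116 116 119 120 116  56  60  60  62  54  19  21  22  22  22  30  40
180 122 120 119 118 120 120  59  61  62  62  63  21  23  22  20  21  23  28
181 119 121 119 117 121 121  59  63  61  64  60  24  20  23  23  22  21  21
-32 [[279.7, 173.3], [278.5, 173.5], [277.4, 173.7]]
-16 [[279.5, 172.3], [278.4, 172.5], [277.2, 172.6]]
0 [[279.3, 171.2], [278.2, 171.4], [277.1, 171.6]]
16 [[279.2, 170.2], [278.1, 170.3], [276.9, 170.5]]
32 [[279.1, 169.3], [278.0, 169.4], [276.8, 169.6]]
```

Measuring tip and hole in the same view, the tip is about 5–6 mm short in chamber x and level in y. The lean looks small. I'll shift and probe down gently.

Call:
{"method": "jog_arm", "body": {
  "targets": [
    [[0.003,0.0005,0],0],
    [[0.006,0.001,0],0],
    [[0.006,0.001,-0.004],0],
    [[0.006,0.001,-0.009],0],
    [[0.006,0.001,-0.013],0]
  ]
}}

```text
time: 10.4
ee_pos: [0.5448, 0.0804, 0.1956]
ee_rot: [0.236, -3.132, 0.0]
force: [0.1, 0.7, -0.9]
width: 0.097
grasp_force: 98.0
```

Call:
{"method": "jog_arm", "body": {
  "targets": [
    [[0,0,0],0],
    [[0,0,-0.0015],0],
    [[0,0,-0.003],0],
    [[0,0,-0.0045],0],
    [[0,0,-0.006],0]
  ]
}}

```text
time: 10.82
ee_pos: [0.5454, 0.0804, 0.1909]
ee_rot: [-0.236, 3.132, 0.0]
force: [-0.9, 0.1, 7.0]
width: 0.094
grasp_force: 98.8
```

```bash
python3 -c "
from see import *
state()"
```

```text
tcp ch xy mm 12.4 -1.0 z 0.1909 yaw err deg -0.1 F [-0.9  0.1  7. ] T [0.06 0.26 0.04] t 10.8167
```

Contact on the pin at 7 N. The earlier reading was taken mid-swing, so I'm a little past the crown. I'll drag back in −x under light pressure and watch for a drop.

Call:
{"method": "jog_arm", "body": {
  "targets": [
    [[-0.0005,-0.0001,0],0],
    [[-0.001,-0.0002,0],0],
    [[-0.001,-0.0002,0],0]
  ]
}}

```text
time: 11.07
ee_pos: [0.5447, 0.0803, 0.1912]
ee_rot: [-0.235, 3.131, 0.0]
force: [0.6, 0.7, 2.5]
width: 0.095
grasp_force: 98.5
```

Call:
{"method": "jog_arm", "body": {
  "targets": [
    [[-0.0005,-0.0001,0],0],
    [[-0.001,-0.0002,0],0],
    [[-0.001,-0.0002,0],0]
  ]
}}

```text
time: 11.32
ee_pos: [0.5439, 0.0801, 0.1912]
ee_rot: [-0.235, 3.13, 0.0]
force: [2.9, 1.1, 3.9]
width: 0.095
grasp_force: 98.5
```

Call:
{"method": "jog_arm", "body": {
  "targets": [
    [[-0.0005,-0.0001,0],0],
    [[-0.001,-0.0002,0],0],
    [[-0.001,-0.0002,0],0]
  ]
}}

```text
time: 11.57
ee_pos: [0.5429, 0.0799, 0.1912]
ee_rot: [-0.236, 3.13, 0.0]
force: [2.5, 0.5, 5.1]
width: 0.099
grasp_force: 98.6
```

Call:
{"method": "jog_arm", "body": {
  "targets": [
    [[-0.0005,-0.0001,0],0],
    [[-0.001,-0.0002,0],0],
    [[-0.001,-0.0002,0],0]
  ]
}}

```text
time: 11.82
ee_pos: [0.5419, 0.0797, 0.1913]
ee_rot: [-0.235, 3.13, 0.0]
force: [3.2, 1.2, 6.5]
width: 0.096
grasp_force: 98.7
```

Call:
{"method": "jog_arm", "body": {
  "targets": [
    [[-0.0005,-0.0001,0],0],
    [[-0.001,-0.0002,0],0],
    [[-0.001,-0.0002,0],0]
  ]
}}

```text
time: 12.07
ee_pos: [0.541, 0.0795, 0.1913]
ee_rot: [-0.236, 3.13, 0.0]
force: [3.4, -0.1, 5.2]
width: 0.092
grasp_force: 98.7
```

Call:
{"method": "jog_arm", "body": {
  "targets": [
    [[-0.0005,-0.0001,0],0],
    [[-0.001,-0.0002,0],0],
    [[-0.001,-0.0002,0],0]
  ]
}}

```text
time: 12.32
ee_pos: [0.5399, 0.0792, 0.1912]
ee_rot: [-0.235, 3.131, 0.0]
force: [3.9, 1.3, 4.3]
width: 0.097
grasp_force: 98.7
```

Call:
{"method": "jog_arm", "body": {
  "targets": [
    [[-0.0005,-0.0001,0],0],
    [[-0.001,-0.0002,0],0],
    [[-0.001,-0.0002,0],0]
  ]
}}

```text
time: 12.57
ee_pos: [0.5364, 0.0787, 0.1894]
ee_rot: [0.235, -3.129, 0.0]
force: [-0.6, -0.7, -1.3]
width: 0.095
grasp_force: 98.3
```

Call:
{"method": "jog_arm", "body": {
  "targets": [
    [[-0.0005,-0.0001,0],0],
    [[-0.001,-0.0002,0],0],
    [[-0.001,-0.0002,0],0]
  ]
}}

```text
time: 12.82
ee_pos: [0.5357, 0.0786, 0.1892]
ee_rot: [0.235, -3.13, 0.0]
force: [-0.6, 0.6, 0.3]
width: 0.099
grasp_force: 98.3
```

```bash
python3 - <<'E'
from see import *
state()
A=np.mean([r.read_camera("scene")[0].astype(float) for _ in range(8)],0); np.save("pics/g.npy",A)
cv2.imwrite("pics/g.png",cv2.resize(A[185:235,355:405].astype(np.uint8),None,fx=11,fy=11,interpolation=cv2.INTER_CUBIC)[...,::-1])
state()
E
```

```text
tcp ch xy mm 2.5 -1.3 z 0.1892 yaw err deg -0.1 F [-0.6  0.6  0.3] T [ 0.02 -0.04  0.01] t 12.8167
tcp ch xy mm 3.8 -1.3 z 0.1904 yaw err deg -0.1 F [ 0.7  0.3 -0.5] T [-0.03 -0.02 -0.03] t 13.2167
```

View pics/g.png

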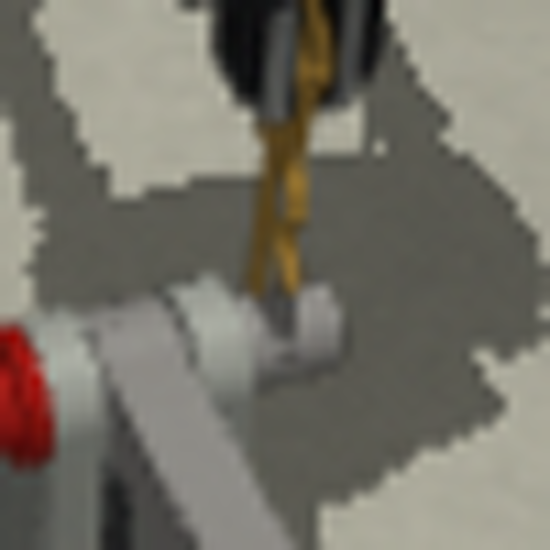

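The crop shows the tip at (257,292), behind the crown line and left of where the hole should be (about 280,305). I'll quantify the offset.

```bash
python3 - <<'E'
from see import *
A=np.load("pics/g.npy"); G=A.mean(2)
print("gray ",*range(373,390))
for y in range(202,220): print(y,*[f"{v:3.0f}" for v in G[y,373:390]])
S=A[...,0]-A[...,2]; print("r-b")
for y in range(198,216): print(y,*[f"{v:3.0f}" for v in S[y,373:390]])
dx,dy=.0025,-.0019
for tx in(0,-.003,-.006):
  for ty in(0,-.003): 
    print(tx,ty,"bottom/20up",proj("scene",[W(dx+tx,dy+ty,.1055),W(dx+tx,dy+ty,.1255)]).round(2).tolist(), "bent end",proj("scene",[W(dx+tx+.0175,dy+ty,.126)]).round(1).tolist())
E
```

```text
gray  373 374 375 376 377 378 379 380 381 382 383 384 385 386 387 388 389
202  89  89  88  89  88  69  63  71  92  95  89  89  89  88  87  86  86
203  88  90  89  89  88  67  63  73  83  88  86  87  87  88  87  88  87
204  90  90  91  89  88  67  61  70  85  88  89  87  87  89  89  88  85
205  89  89  88  88  86  64  61  65  63  71  86  87  87  88  89  87  87
206  89  88  88  89  81  64  63  74  69  85  88  90  88  88  89  87  86
207  88  88  89  88  76  62  65  88  83  86  86  89  88  88  86  87  87
208  88  89  88  87  75  64  69  85 102  82  87  87  86  86  87  87  87
209  97  97  89  87  71  64  75  80 104  76  85  85  87  87  87  86  87
210 133 131  99  84  68  63  74  70  99  81  86  95  89  90  89  87  85
211 150 152 130  89  82  67  69  60  83 116 134 142  94  88  88  86  86
212 156 158 159 132 132  85  69  73  76 137 139 140 111  89  86  85  86
213 162 163 164 156 144 118  77  74  77 140 140 139 136  89  86  86  89
214 167 168 167 167 148 142  95  73  76 133 132 130 129  83  87  86  86
215 163 164 162 159 149 136 112  86  85 125 122 119 115  76  86  87  87
216 154 156 154 15
[... 1375 characters left out ...]
 7   6   4   4   5   6   7   7   6   9   8   9   9
214   8   7   6   7   8   8   5   4   3   8   6   6   6   8   9   9   8
215   7   7   8   8   7   6   5   4   4   7   6   6   7   6   9   9   9
0 0 bottom/20up [[378.9, 212.53], [379.41, 207.0]] bent end [[382.0, 211.4]]
0 -0.003 bottom/20up [[377.83, 212.78], [378.33, 207.25]] bent end [[381.0, 211.6]]
-0.003 0 bottom/20up [[378.46, 211.77], [378.96, 206.23]] bent end [[381.6, 210.6]]
-0.003 -0.003 bottom/20up [[377.39, 212.02], [377.89, 206.49]] bent end [[380.5, 210.8]]
-0.006 0 bottom/20up [[378.02, 211.0], [378.52, 205.47]] bent end [[381.1, 209.8]]
-0.006 -0.003 bottom/20up [[376.96, 211.26], [377.45, 205.73]] bent end [[380.1, 210.1]]
```

The lit rim pixels haven't changed, so the pin hasn't turned. The tip slipped off the −x flank, so the mouth should be further to +x than I scanned. I'll lift and probe from the +x side.

Call:
{"method": "jog_arm", "body": {
  "targets": [
    [[0,0,0.004],0],
    [[0.006,0.0011,0.004],0],
    [[0.012,0.0022,0.004],0],
    [[0.012,0.0022,0.004],0],
    [[0.012,0.0022,0.002],0]
  ]
}}

```text
time: 13.63
ee_pos: [0.5499, 0.0811, 0.1929]
ee_rot: [-0.236, 3.132, 0.0]
force: [0.3, -0.4, -0.6]
width: 0.096
grasp_force: 98.2
```

Call:
{"method": "jog_arm", "body": {
  "targets": [
    [[0,0,-0.001],0],
    [[0,0,-0.002],0],
    [[0,0,-0.003],0],
    [[0,0,-0.004],0],
    [[0,0,-0.004],0]
  ]
}}

```text
time: 14.05
ee_pos: [0.5497, 0.081, 0.189]
ee_rot: [-0.236, 3.131, 0.0]
force: [1.5, 0.7, 1.1]
width: 0.091
grasp_force: 98.4
```

```bash
python3 -c "
from see import *
state()"
```

```text
tcp ch xy mm 16.7 -1.0 z 0.189 yaw err deg -0.1 F [1.5 0.7 1.1] T [ 0.08 -0.3  -0.04] t 14.05
```

Call:
{"method": "jog_arm", "body": {
  "targets": [
    [[0,0,-0.001],0],
    [[0,0,-0.002],0],
    [[0,0,-0.002],0]
  ]
}}

```text
time: 14.3
ee_pos: [0.5503, 0.0811, 0.1879]
ee_rot: [-0.236, 3.13, 0.0]
force: [1.1, 0.1, 6.1]
width: 0.098
grasp_force: 98.9
```

Call:
{"method": "jog_arm", "body": {
  "targets": [
    [[-0.0005,-0.0001,0],0],
    [[-0.001,-0.0002,0],0],
    [[-0.001,-0.0002,0],0]
  ]
}}

```text
time: 14.55
ee_pos: [0.5498, 0.081, 0.1881]
ee_rot: [-0.235, 3.128, 0.0]
force: [2.9, 0.9, 6.1]
width: 0.095
grasp_force: 98.9
```

Call:
{"method": "jog_arm", "body": {
  "targets": [
    [[-0.0005,-0.0001,0],0],
    [[-0.001,-0.0002,0],0],
    [[-0.001,-0.0002,0],0]
  ]
}}

```text
time: 14.8
ee_pos: [0.5492, 0.0809, 0.1882]
ee_rot: [-0.235, 3.127, 0.001]
force: [3.1, 1.7, 5.4]
width: 0.095
grasp_force: 98.9
```

Call:
{"method": "jog_arm", "body": {
  "targets": [
    [[-0.0005,-0.0001,0],0],
    [[-0.001,-0.0002,0],0],
    [[-0.001,-0.0002,0],0]
  ]
}}

```text
time: 15.05
ee_pos: [0.5487, 0.0808, 0.1883]
ee_rot: [-0.235, 3.126, 0.001]
force: [5.3, 1.6, 5.2]
width: 0.097
grasp_force: 98.8
```

```bash
cat >> see.py <<'E'
def tab(tag,N=8):
    A=np.mean([r.read_camera("scene")[0].astype(float) for _ in range(N)],0); np.save(f"pics/{tag}.npy",A); S=A[...,0]-A[...,2]; G=A.mean(2)
    print("r-b  ",*range(375,387))
    for y in range(200,216): print(y,*[f"{v:3.0f}" for v in S[y,375:387]],"|",*[f"{v:3.0f}" for v in G[y,375:387]])
    W_=np.clip(S-12,0,None)
    for y in range(200,214): 
        w=W_[y,376:380.__int__()]; 
        if w.sum()>20: print(y,"leg col",((w*np.arange(376,380)).sum()/w.sum()).round(2),end="; ")
E
python3 - <<'E'
from see import *
state(); tab("h"); print(); state()
E
```

```text
Traceback (most recent call last):
  File "see.py", line 15
    w=W_[y,376:380.__int__()]; 
                  ^
SyntaxError: invalid decimal literal
```

```bash
sed -i 's/380.__int__()/381/; s/arange(376,380)/arange(376,381)/' see.py
python3 - <<'E'
from see import *
state(); tab("h"); print(); state()
E
```

```text
tcp ch xy mm 15.7 -1.1 z 0.1883 yaw err deg -0.1 F [5.3 1.6 5.2] T [ 0.33 -1.25 -0.04] t 15.05
r-b   375 376 377 378 379 380 381 382 383 384 385 386
200  16  17  16  17  17  33  48  60  55  61  26  15 | 165 163 164 165 165  84  60  61  59  64 132 149
201  17  17  17  16  17  29  52  58  63  61  21   9 | 166 166 165 163 160 125  68  62  67  65 124  90
202  16  16  16  16  15  16  46  53  62  60  11   9 | 154 154 154 154 152 151  76  55  64  68  89  88
203   9   9   9   9   9  17  55  55  67  52  11   9 |  90  89  88  89  90  79  63  58  70  72  88  88
204   8   9  10   9   9  20  55  48  89  80  13   8 |  91  90  88  89  89  78  64  59  96 100  89  88
205  10  10   9   9   9  27  56  32  89 100  15   9 |  90  88  88  89  88  70  63  73  98 106  90  89
206   9   9   8   8  10  29  59  22  76  84  13   9 |  87  90  88  88  87  71  62  79  85  88  88  88
207   9  10   8   9   9  39  58  22  73  79  12   9 |  88  89  89  88  88  65  63  77  83  84  88  87
208   9  10   8   9  10  41  60  33  71  62  11   8 |  88  88  88  90  88  67  61  67  77  82  87  86
209   9   9   9   9   8  51  59  
[... 251 characters left out ...]
1  81 103  70  84  88
212   4   4   4   4  14  55  41  53  97  26   7   8 | 103  84  74  70  65  62  64  77 104  73  78  86
213   6   7   5   3  15  56  31  32  95  41   5   8 | 161 135  83  71  62  62  67  72 102  77  78  84
214   7   6   6   4  22  60  27  22  88  40   5   6 | 166 167 105  91  64  62  66  70  98  82  87  80
215   7   6   6   7  20  47  15   5  44  16   7   6 | 162 162 150 136  75  66  73  78  79  87 115  74
200 leg col 378.79; 201 leg col 378.66; 207 leg col 380.0; 208 leg col 380.0; 209 leg col 380.0; 210 leg col 380.0; 211 leg col 380.0; 212 leg col 379.97; 213 leg col 379.94; 
tcp ch xy mm 15.7 -1.1 z 0.1883 yaw err deg -0.1 F [6.5 1.4 5.5] T [ 0.32 -1.22  0.02] t 15.45
```

The tip appears to be caught about 6 mm to the +x side, roughly 3 mm below crown level. That suggests it is in the leaning mouth. I'll pull to −x with less down-force: if it's in the hole the pin turns and the tip stays low.

Call:
{"method": "jog_arm", "body": {
  "targets": [
    [[-0.0005,-0.0001,0.0005],0],
    [[-0.001,-0.0002,0.0005],0],
    [[-0.001,-0.0002,0.0005],0]
  ]
}}

```text
time: 15.7
ee_pos: [0.548, 0.0807, 0.1887]
ee_rot: [-0.235, 3.125, 0.001]
force: [6.0, 0.9, 5.1]
width: 0.095
grasp_force: 98.6
```

Call:
{"method": "jog_arm", "body": {
  "targets": [
    [[-0.0005,-0.0001,0],0],
    [[-0.001,-0.0002,0],0],
    [[-0.001,-0.0002,0],0]
  ]
}}

```text
time: 15.95
ee_pos: [0.5474, 0.0805, 0.1888]
ee_rot: [-0.235, 3.124, 0.001]
force: [7.7, 0.6, 4.1]
width: 0.099
grasp_force: 98.6
```

Call:
{"method": "jog_arm", "body": {
  "targets": [
    [[-0.0005,-0.0001,0],0],
    [[-0.001,-0.0002,0],0],
    [[-0.001,-0.0002,0],0]
  ]
}}

```text
time: 16.2
ee_pos: [0.5467, 0.0803, 0.1893]
ee_rot: [-0.235, 3.123, 0.001]
force: [6.9, 2.4, 5.3]
width: 0.098
grasp_force: 98.7
```

Call:
{"method": "jog_arm", "body": {
  "targets": [
    [[-0.0005,-0.0001,0],0],
    [[-0.001,-0.0002,0],0],
    [[-0.0015,-0.0003,0],0],
    [[-0.002,-0.0004,0],0],
    [[-0.002,-0.0004,0],0]
  ]
}}

```text
time: 16.62
ee_pos: [0.5455, 0.0801, 0.1899]
ee_rot: [-0.235, 3.122, 0.001]
force: [7.8, 1.9, 6.2]
width: 0.097
grasp_force: 98.9
```

Call:
{"method": "jog_arm", "body": {
  "targets": [
    [[-0.0005,-0.0001,-0.0005],0],
    [[-0.001,-0.0002,-0.001],0],
    [[-0.001,-0.0002,-0.001],0]
  ]
}}

```text
time: 16.87
ee_pos: [0.5452, 0.08, 0.1897]
ee_rot: [-0.234, 3.12, 0.002]
force: [8.2, 2.2, 7.0]
width: 0.098
grasp_force: 99.3
```

```bash
python3 - <<'E'
from see import *
state(); tab("i"); print(); state()
E
```

```text
tcp ch xy mm 12.200000000000001 -1.3 z 0.1897 yaw err deg -0.1 F [8.2 2.2 7. ] T [ 0.45 -1.97 -0.04] t 16.8667
r-b   375 376 377 378 379 380 381 382 383 384 385 386
200  17  17  17  17  17  40  58  53  62  31  10   8 | 164 163 165 163 157  92  63  58  65  72  86  86
201  16  17  16  15   9  37  60  55  62  20   9   8 | 156 157 156 153  95  64  62  58  64  81  87  86
202   9   9  10   9   9  38  58  61  70  12   8  10 |  88  88  88  87  87  65  64  65  74  86  88  88
203   9   9   9   9   9  42  59  62 102  30   9   8 |  90  89  88  89  88  67  63  73 109  83  88  87
204   8   9  10   9  10  51  60  40  98  45  11   9 |  91  90  88  89  90  64  61  76 105  85  87  88
205   9   9   9   9  10  52  58  34  80  38  11   9 |  89  90  88  88  86  64  66  72  86  77  87  89
206   9  10   9   9  16  54  48  35  80  37  10   9 |  88  88  88  87  76  63  65  73  86  78  86  88
207   9  10   9   8  17  56  47  46  74  21   9  10 |  89  89  88  89  78  63  66  65  77  82  87  87
208   9   9   8   9  19  55  46  55  52  10   8   9 |  89  88  88  89  78  65  64  59  62  86  87  87
209   9  10   9  
[... 382 characters left out ...]
  78  86
213   7   6   5   4  55  70   9  77  85  10   4   9 | 166 135  98  88  70  76  76  92 102  92  90  86
214   7   6   6   7  47  59   8  20  29   6   7   7 | 167 168 148 142  84  82  77  69  95 128 129  83
215   6   7   6   6  15   5   3   3   4   6   5   5 | 162 161 149 137 100  87  79  77  77 117 115  76
200 leg col 378.96; 201 leg col 378.99; 202 leg col 380.0; 203 leg col 380.0; 204 leg col 380.0; 205 leg col 380.0; 206 leg col 379.9; 207 leg col 379.9; 208 leg col 379.86; 209 leg col 379.75; 210 leg col 379.66; 211 leg col 379.65; 212 leg col 379.61; 213 leg col 379.57; 
tcp ch xy mm 12.200000000000001 -1.3 z 0.1897 yaw err deg -0.1 F [8.  2.  8.4] T [ 0.46 -1.95 -0.03] t 17.2667
```

Call:
{"method": "jog_arm", "body": {
  "targets": [
    [[-0.0007,-0.0001,0],0],
    [[-0.0014,-0.0002,0],0],
    [[-0.002,-0.0003,0],0],
    [[-0.002,-0.0003,0],0]
  ]
}}

```text
time: 17.6
ee_pos: [0.5438, 0.0798, 0.1903]
ee_rot: [-0.234, 3.118, 0.002]
force: [8.5, 2.6, 9.4]
width: 0.099
grasp_force: 99.5
```

Call:
{"method": "jog_arm", "body": {
  "targets": [
    [[-0.0007,-0.0001,0],0],
    [[-0.0014,-0.0002,0],0],
    [[-0.002,-0.0003,0],0],
    [[-0.002,-0.0003,0],0]
  ]
}}

```text
time: 17.93
ee_pos: [0.5401, 0.079, 0.1907]
ee_rot: [-0.235, 3.123, 0.0]
force: [-0.1, -0.0, 18.9]
width: 0.096
grasp_force: 100.9
```

Call:
{"method": "jog_arm", "body": {
  "targets": [
    [[-0.0007,-0.0001,0],0],
    [[-0.0014,-0.0002,0],0],
    [[-0.002,-0.0003,0],0],
    [[-0.002,-0.0003,0],0]
  ]
}}

```text
time: 18.27
ee_pos: [0.5378, 0.0786, 0.1906]
ee_rot: [-0.235, 3.123, 0.0]
force: [2.4, 0.4, 16.0]
width: 0.094
grasp_force: 100.6
```

It popped up onto the crown at 19 N, so I'll lift off. The saved depth frame of the unobstructed pin can show the mouth without any shading bias.

Call:
{"method": "jog_arm", "body": {
  "targets": [
    [[0,0,0.005],0],
    [[0,0,0.01],0]
  ]
}}

```text
time: 18.43
ee_pos: [0.5328, 0.0781, 0.1954]
ee_rot: [0.235, -3.13, 0.0]
force: [-0.9, 0.1, -1.3]
width: 0.103
grasp_force: 98.2
```

```bash
python3 - <<'E'
from see import *
st=state()
for n,c0,c1,r0,r1 in(("top",270,284,165,180),("scene",373,389,207,222)):
    I,D=load("c",n); U=np.array([(x,y) for y in range(r0,r1) for x in range(c0,c1)])
    X=dep(n,U,D); d=X[:,:2]-o; cx=1000*(c*d[:,0]+sn*d[:,1]); cy=1000*(-sn*d[:,0]+c*d[:,1]); z=1000*X[:,2]
    R=np.hypot(cx-(0.3 if n=="top" else 2.5),z-95)
    print(n,"z mm"); print("    ",*[f"{x:4d}" for x in range(c0,c1)])
    for y,row in zip(range(r0,r1),z.reshape(r1-r0,-1)): print(y,*[f"{v:4.0f}" for v in row])
    print("radius");
    for y,row in zip(range(r0,r1),R.reshape(r1-r0,-1)): print(y,*[f"{v:4.1f}" if v<40 else "  --" for v in row])
E
```

```text
tcp ch xy mm -0.5 -1.4 z 0.1954 yaw err deg -0.1 F [-0.9  0.1 -1.3] T [ 0.01  0.04 -0.02] t 18.4333
top z mm
      270  271  272  273  274  275  276  277  278  279  280  281  282  283
165    4    2    1    2   -1    0   -4   18    4   11   16   17   16   14
166   -3   -2    6    4   -1   -2    5   10    8   17   12   14  101  103
167    2   -2   -8   -3   -0    2    1   15   14   11   14    9  114  106
168    2    0    1    3    3   -4    8   13   11   13   15   96  109  113
169   -8   -2    1   -5    0   97  100  102  102  106  106  109  111  110
170    1   -2    1  104  105  104  102  106  105  104  109  107  111  116
171    1   -2    1  101  113  105  110  110  108  110  106  109  109  111
172   -5    7    4   -3  112  106  106  108  100  111  116  104  109  111
173    5    0   -3    0  110  109  106  117   90   93  109  106  114  107
174    4   -3   -0 1566  111  107 1566  104  101  108  104  103  105  111
175   -2   -0    4   -1  107  104  108  112  107  105  107  101  101  106
176    9    2    1    0  103  101  109   97   97   97   95   16    9  104
177    1    3    2    4    2
[... 3233 characters left out ...]
0.2  5.4  4.6   --   --   --
214 18.7 13.9 13.8 15.3  7.7  9.5  8.5 10.3  7.5 10.9 15.3 10.7 10.8   --   --   --
215 20.8 15.5 19.9 17.3 14.7  6.6  4.9  7.8 11.6  9.0 10.7  6.4 10.2   --   --   --
216 13.6 16.9 10.6 13.1 13.2 11.5  8.9  8.3  8.1  8.1 12.4  8.3  8.3   --   --   --
217 13.5 12.4 17.5 10.8 15.2  9.2 11.3 10.0  6.9  6.9  9.1 12.1  8.9   --   --   --
218 13.8 12.6 15.4 20.0 13.9  8.6  9.6  9.6  8.5  9.5 11.0 10.0 10.6   --   --   --
219 16.8 17.8 16.3 16.7 16.4 10.4  9.7 10.4 10.8 11.3   --   --   --   --   --   --
220 27.1 17.8 15.1 17.4 15.4 15.7   --   --   --   --   --   --   --   --   --   --
221 25.8 16.5 13.9 18.6 15.7   --   --   --   --   --   --   --   --   --   --   --
```

The depth frame shows deep pixels at top (278–279, 172–174), so the mouth leans to −x by about 0.4 rad, with its centre near x −5 mm. That fits the earlier sudden drop near tcp x 4. I'll probe there.

Call:
{"method": "jog_arm", "body": {
  "targets": [
    [[0,0,-0.002],0],
    [[0,0,-0.004],0],
    [[0,0,-0.004],0]
  ]
}}

```text
time: 18.68
ee_pos: [0.5325, 0.0781, 0.19]
ee_rot: [0.235, -3.129, 0.0]
force: [-0.1, -0.3, -0.7]
width: 0.096
grasp_force: 98.2
```

Call:
{"method": "jog_arm", "body": {
  "targets": [
    [[0,0,-0.001],0],
    [[0,0,-0.002],0],
    [[0,0,-0.003],0],
    [[0,0,-0.003],0]
  ]
}}

```text
time: 19.02
ee_pos: [0.5337, 0.0783, 0.1884]
ee_rot: [0.236, -3.132, 0.0]
force: [-0.1, -0.4, -0.7]
width: 0.089
grasp_force: 98.2
```

```bash
python3 -c "
from see import *
state()"
```

```text
tcp ch xy mm 0.5 -1.3 z 0.1884 yaw err deg -0.1 F [-0.1 -0.4 -0.7] T [0.03 0.   0.02] t 19.0167
```

Call:
{"method": "jog_arm", "body": {
  "targets": [
    [[0,0,0.003],0],
    [[0.0035,0.0005,0.005],0],
    [[0.0035,0.0005,0.005],0],
    [[0.0035,0.0005,0.003],0],
    [[0.0035,0.0005,0.002],0]
  ]
}}

```text
time: 19.43
ee_pos: [0.5378, 0.0788, 0.1911]
ee_rot: [-0.236, 3.132, 0.0]
force: [1.1, 0.5, 4.4]
width: 0.094
grasp_force: 98.4
```

Call:
{"method": "jog_arm", "body": {
  "targets": [
    [[0,0,-0.001],0],
    [[0,0,-0.002],0],
    [[0,0,-0.003],0],
    [[0,0,-0.003],0]
  ]
}}

```text
time: 19.77
ee_pos: [0.5385, 0.0789, 0.1904]
ee_rot: [-0.236, 3.13, 0.0]
force: [-2.6, 0.3, 11.2]
width: 0.1
grasp_force: 99.8
```

```bash
python3 -c "
from see import *
state()"
```

```text
tcp ch xy mm 5.4 -1.4 z 0.1904 yaw err deg -0.1 F [-2.6  0.3 11.2] T [-0.08  0.65  0.03] t 19.7667
```

Call:
{"method": "jog_arm", "body": {
  "targets": [
    [[-0.0004,-0.0001,0.001],0],
    [[-0.0008,-0.0001,0.001],0],
    [[-0.0008,-0.0001,0.001],0]
  ]
}}

```text
time: 20.02
ee_pos: [0.5379, 0.0788, 0.1908]
ee_rot: [-0.236, 3.129, 0.0]
force: [0.2, 0.5, 6.7]
width: 0.099
grasp_force: 99.0
```

Call:
{"method": "jog_arm", "body": {
  "targets": [
    [[-0.0004,-0.0001,0],0],
    [[-0.0008,-0.0001,0],0],
    [[-0.0008,-0.0001,0],0]
  ]
}}

```text
time: 20.27
ee_pos: [0.5375, 0.0788, 0.1908]
ee_rot: [-0.235, 3.129, 0.0]
force: [0.1, 0.4, 5.6]
width: 0.095
grasp_force: 99.0
```

```bash
python3 -c "
from see import *
state()"
```

```text
tcp ch xy mm 4.4 -1.4 z 0.1908 yaw err deg -0.1 F [0.1 0.4 5.6] T [-0.   -0.15 -0.06] t 20.2667
```

Call:
{"method": "jog_arm", "body": {
  "targets": [
    [[-0.0003,0,0],0],
    [[-0.0006,-0.0001,0],0],
    [[-0.0006,-0.0001,0],0]
  ]
}}

```text
time: 20.52
ee_pos: [0.5372, 0.0787, 0.1909]
ee_rot: [-0.235, 3.128, 0.0]
force: [1.9, 0.6, 4.9]
width: 0.096
grasp_force: 99.0
```

Call:
{"method": "jog_arm", "body": {
  "targets": [
    [[-0.0003,0,0],0],
    [[-0.0006,-0.0001,0],0],
    [[-0.0006,-0.0001,0],0]
  ]
}}

```text
time: 20.77
ee_pos: [0.5364, 0.0786, 0.1906]
ee_rot: [-0.235, 3.128, 0.0]
force: [1.8, 0.7, 6.0]
width: 0.097
grasp_force: 98.9
```

Call:
{"method": "jog_arm", "body": {
  "targets": [
    [[-0.0003,0,0],0],
    [[-0.0006,-0.0001,0],0],
    [[-0.0006,-0.0001,0],0]
  ]
}}

```text
time: 21.02
ee_pos: [0.5336, 0.0782, 0.1886]
ee_rot: [0.236, -3.132, 0.0]
force: [-0.0, 0.1, 0.2]
width: 0.098
grasp_force: 98.2
```

Call:
{"method": "jog_arm", "body": {
  "targets": [
    [[-0.0003,0,0],0],
    [[-0.0006,-0.0001,0],0],
    [[-0.0006,-0.0001,0],0]
  ]
}}

```text
time: 21.27
ee_pos: [0.5327, 0.0781, 0.188]
ee_rot: [0.235, -3.131, 0.0]
force: [-0.4, 0.2, -0.5]
width: 0.098
grasp_force: 98.2
```

Call:
{"method": "jog_arm", "body": {
  "targets": [
    [[0,0,-0.001],0],
    [[0,0,-0.002],0],
    [[0,0,-0.002],0]
  ]
}}

```text
time: 21.52
ee_pos: [0.5333, 0.0782, 0.1865]
ee_rot: [0.235, -3.132, -0.0]
force: [-0.2, -0.3, -1.5]
width: 0.097
grasp_force: 98.2
```

Call:
{"method": "jog_arm", "body": {
  "targets": [
    [[0,0,-0.001],0],
    [[0,0,-0.002],0],
    [[0,0,-0.002],0]
  ]
}}

```text
time: 21.77
ee_pos: [0.5337, 0.0783, 0.1857]
ee_rot: [-0.236, 3.132, 0.0]
force: [-1.8, -0.2, 3.7]
width: 0.095
grasp_force: 98.9
```

```bash
python3 - <<'E'
from see import *
state(); tab("k"); print(); state()
E
```

```text
tcp ch xy mm 0.5 -1.3 z 0.1857 yaw err deg -0.1 F [-1.8 -0.2  3.7] T [0.04 0.46 0.  ] t 21.7667
r-b   375 376 377 378 379 380 381 382 383 384 385 386
200  17  11   9  41  59  59  68  12   9   8   9   9 | 153  96  89  68  63  66  70  86  90  87  88  86
201   9   9   9  50  60  61  99  27  10   9   9   9 |  90  89  88  64  62  85 107  78  87  88  88  87
202   8   8  10  51  58  41  95  33   9  10   8   8 |  89  88  86  63  64  79 102  74  86  88  88  88
203   9   9  16  53  46  40  77  24  10   9   9   8 |  90  89  77  62  66  74  85  81  87  87  89  88
204   8  10  19  55  45  47  76  25   8  10   9   8 |  90  89  76  63  64  68  83  81  86  87  88  89
205   9   9  26  56  42  47  62  19   9   9   9  10 |  88  90  71  63  61  63  68  79  86  86  88  89
206   9  10  30  58  45  54  42  10   9   9   8   8 |  87  89  71  63  65  59  67  87  87  88  86  88
207   9   9  38  58  44  67  35  10   9   9   9   9 |  88  89  67  63  63  71  73  87  89  89  86  88
208   9   9  40  57  30  92  46  10   8   9   8   7 |  88  88  68  63  57  99  79  87  88  88  87  86
209   8   9  50  57  19  88  69 
[... 320 characters left out ...]
7   9 | 160 137 135  99  69  65 130 139 140 141 109  86
213   6   7   7   6   3   3   4   6   7   7   6   9 | 164 157 141 116  74  69  77 138 140 133 131  89
214   6   6   6   7   5   3   4   6   6   8   6   6 | 167 167 145 143 102  74  87 128 131 129 130  82
215   7   7   6   6   8   5   5   5   8   6   5   5 | 162 160 148 139 133  88 117 117 124 122 116  74
200 leg col 379.15; 201 leg col 379.08; 202 leg col 378.92; 203 leg col 378.79; 204 leg col 378.81; 205 leg col 378.7; 206 leg col 378.72; 207 leg col 378.73; 208 leg col 378.87; 209 leg col 378.73; 210 leg col 378.79; 211 leg col 379.29; 
tcp ch xy mm 0.5 -1.3 z 0.1857 yaw err deg -0.1 F [-0.7  0.2  5.8] T [ 0.05  0.48 -0.03] t 22.1667
```

The tip is held 5.4 mm below crown level with an almost vertical reaction, which is not possible on a 57° flank. So it is in the leaning mouth, and the depth matches a 0.5 rad lean. I'll turn the pin upright by dragging +x.

Call:
{"method": "jog_arm", "body": {
  "targets": [
    [[0.0005,0.0001,0.0005],0],
    [[0.001,0.0002,0.0005],0],
    [[0.0015,0.0003,0.0005],0],
    [[0.002,0.0003,0.0005],0],
    [[0.002,0.0003,0.0005],0]
  ]
}}

```text
time: 22.58
ee_pos: [0.5355, 0.0786, 0.1852]
ee_rot: [-0.236, 3.133, 0.0]
force: [-0.7, 0.6, 2.5]
width: 0.094
grasp_force: 98.1
```

Call:
{"method": "jog_arm", "body": {
  "targets": [
    [[0.0005,0.0001,0],0],
    [[0.001,0.0002,0],0],
    [[0.0015,0.0003,0],0],
    [[0.002,0.0003,0],0],
    [[0.002,0.0003,0],0]
  ]
}}

```text
time: 23.0
ee_pos: [0.5367, 0.0787, 0.1849]
ee_rot: [0.236, -3.13, -0.0]
force: [-4.7, -0.2, 0.5]
width: 0.097
grasp_force: 98.2
```

The tip goes deeper while moving +x, so the pin is turning with it.

Call:
{"method": "jog_arm", "body": {
  "targets": [
    [[0.0005,0.0001,-0.0005],0],
    [[0.001,0.0002,-0.001],0],
    [[0.0015,0.0003,-0.0015],0],
    [[0.002,0.0003,-0.002],0],
    [[0.002,0.0003,-0.002],0]
  ]
}}

```text
time: 23.42
ee_pos: [0.5379, 0.0789, 0.1833]
ee_rot: [0.235, -3.129, 0.0]
force: [-8.0, -0.2, 5.1]
width: 0.099
grasp_force: 98.9
```

Call:
{"method": "jog_arm", "body": {
  "targets": [
    [[0.0005,0.0001,-0.0005],0],
    [[0.001,0.0002,-0.001],0],
    [[0.0015,0.0003,-0.0015],0],
    [[0.002,0.0003,-0.002],0],
    [[0.002,0.0003,-0.002],0]
  ]
}}

```text
time: 23.83
ee_pos: [0.5399, 0.0793, 0.1821]
ee_rot: [0.236, -3.129, 0.0]
force: [-7.2, -0.7, 8.8]
width: 0.091
grasp_force: 99.4
```

Call:
{"method": "jog_arm", "body": {
  "targets": [
    [[0.0005,0.0001,0],0],
    [[0.001,0.0002,0],0],
    [[0.0015,0.0003,-0.0005],0],
    [[0.002,0.0003,-0.001],0],
    [[0.002,0.0003,-0.001],0]
  ]
}}

```text
time: 24.25
ee_pos: [0.5425, 0.0797, 0.1801]
ee_rot: [0.236, -3.13, -0.0]
force: [-5.1, 0.5, 3.1]
width: 0.093
grasp_force: 98.6
```

Call:
{"method": "jog_arm", "body": {
  "targets": [
    [[0.0005,0.0001,-0.0005],0],
    [[0.001,0.0002,-0.001],0],
    [[0.0015,0.0002,-0.0015],0],
    [[0.0015,0.0002,-0.002],0],
    [[0.0015,0.0002,-0.002],0]
  ]
}}

```text
time: 24.67
ee_pos: [0.5439, 0.0799, 0.1782]
ee_rot: [0.236, -3.13, -0.0]
force: [-6.2, 0.4, 4.0]
width: 0.098
grasp_force: 98.6
```

```bash
python3 -c "
from see import *
state()"
```

```text
tcp ch xy mm 10.8 -1.3 z 0.1782 yaw err deg -0.1 F [-6.2  0.4  4. ] T [0.11 1.42 0.06] t 24.6667
```

Call:
{"method": "jog_arm", "body": {
  "targets": [
    [[0,0,-0.001],0],
    [[0,0,-0.002],0],
    [[0,0,-0.003],0],
    [[0,0,-0.004],0],
    [[0,0,-0.004],0]
  ]
}}

```text
time: 25.08
ee_pos: [0.5436, 0.0799, 0.1739]
ee_rot: [0.236, -3.129, -0.0]
force: [-5.8, -0.0, 3.9]
width: 0.099
grasp_force: 98.6
```

```bash
python3 -c "
from see import *
state()"
```

```text
tcp ch xy mm 10.5 -1.2 z 0.1739 yaw err deg -0.1 F [-5.8 -0.   3.9] T [ 0.03  1.44 -0.03] t 25.0833
```

Call:
{"method": "jog_arm", "body": {
  "targets": [
    [[-0.0007,-0.0001,0],0],
    [[-0.0014,-0.0002,-0.0005],0],
    [[-0.0014,-0.0002,-0.001],0],
    [[-0.0014,-0.0002,-0.0015],0]
  ]
}}

```text
time: 25.42
ee_pos: [0.5432, 0.0798, 0.173]
ee_rot: [0.236, -3.132, -0.0]
force: [-5.2, 0.6, 4.2]
width: 0.096
grasp_force: 98.6
```

```bash
python3 - <<'E'
from see import *
state(); tab("m"); print(); state()
A=np.load("pics/m.npy"); cv2.imwrite("pics/m.png",cv2.resize(A[180:235,350:405].astype(np.uint8),None,fx=10,fy=10,interpolation=cv2.INTER_CUBIC)[...,::-1])
E
```

```text
tcp ch xy mm 10.200000000000001 -1.3 z 0.173 yaw err deg -0.1 F [-5.2  0.6  4.2] T [0.17 1.27 0.03] t 25.4167
r-b   375 376 377 378 379 380 381 382 383 384 385 386
200  17  12   4   2   2   3   2  21  55  38   5   1 | 164 113  52  33  45  77  82  41  57  49  18  67
201  17  17  11   5   2   2   1  23  58  19   3   2 | 166 166 116  79  58  82  80  40  62  63  40  79
202  16  16  16  10   8   6   8  39  56  18   9   9 | 155 154 156 111  71  82  67  49  62  79  89  89
203   9   9   9  22  41  47  56  57  46  11  10   9 |  91  89  88  75  63  63  56  62  65  88  89  89
204   9  10  10  10  38  57  56  59  39  11  10   9 |  91  89  88  89  71  64  59  64  67  85  89  89
205   9   9   9   9  31  59  52  59  21   9   9   9 |  90  90  90  88  71  63  56  62  78  86  87  90
206   9   8   9   8  38  58  53  70  21   9   8   9 |  89  88  89  88  67  63  57  71  78  89  88  89
207   9   8   9   9  42  58  47  99  31   9   8   8 |  90  89  89  89  67  63  59 107  84  88  88  86
208   9   8   8   8  51  58  37  96  45  10   9   8 |  89  88  88  88  64  62  77 103  85  88  88  85
209   8   8   9  1
[... 311 characters left out ...]
  53  55  54   7   4   5   9 | 155  91  74  66  63  54  58  77  78  78  78  86
213   7   4   6  20  35  34  61  40   5   4   4   9 | 165 133  97  71  64  57  64  71  79  78  81  87
214   7   7   8   4   4  12  66  62   9   5   5   7 | 167 168 149  87  68  65  74  84  89  88 112  87
215   7   7   7   5   5   8  87  76   9   6   6   6 | 163 162 151  98  82  68  96  93 122 121 119  80
203 leg col 379.34; 204 leg col 379.63; 205 leg col 379.71; 206 leg col 379.64; 207 leg col 379.6; 208 leg col 379.54; 209 leg col 379.46; 210 leg col 379.36; 211 leg col 379.41; 212 leg col 379.3; 213 leg col 379.27; 
tcp ch xy mm 10.1 -1.3 z 0.1728 yaw err deg -0.1 F [-4.6  0.6  3.1] T [0.15 1.2  0.04] t 25.8167
```

View pics/m.png

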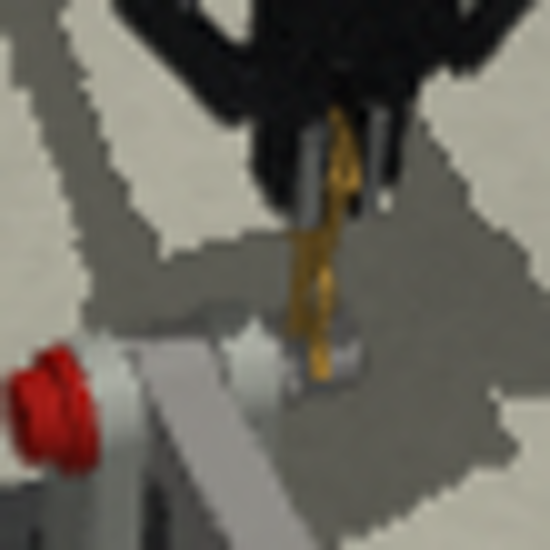

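The leg enters the middle of the pin at crop (297,335), and the bent leg hangs over the +x flank at (320,375). Next I'll press down, easing the side load.

Call:
{"method": "jog_arm", "body": {
  "targets": [
    [[-0.0005,-0.0001,-0.001],0],
    [[-0.001,-0.0001,-0.002],0],
    [[-0.001,-0.0001,-0.003],0],
    [[-0.001,-0.0001,-0.004],0],
    [[-0.001,-0.0001,-0.005],0]
  ]
}}

```text
time: 26.23
ee_pos: [0.5426, 0.0797, 0.1679]
ee_rot: [-0.236, 3.133, 0.0]
force: [-4.0, 1.1, 2.5]
width: 0.097
grasp_force: 98.5
```

Call:
{"method": "jog_arm", "body": {
  "targets": [
    [[-0.0005,-0.0001,-0.001],0],
    [[-0.001,-0.0001,-0.002],0],
    [[-0.001,-0.0001,-0.003],0],
    [[-0.001,-0.0001,-0.004],0],
    [[-0.001,-0.0001,-0.004],0]
  ]
}}

```text
time: 26.65
ee_pos: [0.5419, 0.0796, 0.1637]
ee_rot: [-0.236, 3.132, 0.0]
force: [-1.2, 1.7, 1.1]
width: 0.097
grasp_force: 98.2
```

```bash
python3 -c "
from see import *
state()"
```

```text
tcp ch xy mm 8.8 -1.3 z 0.1637 yaw err deg -0.1 F [-1.2  1.7  1.1] T [0.39 0.44 0.01] t 26.65
```

Call:
{"method": "jog_arm", "body": {
  "targets": [
    [[0,0.0002,-0.001],0],
    [[0,0.0003,-0.0025],0],
    [[0,0.0003,-0.004],0],
    [[0,0.0003,-0.0055],0],
    [[0,0.0003,-0.007],0]
  ]
}}

```text
time: 27.07
ee_pos: [0.5416, 0.0796, 0.1567]
ee_rot: [0.236, -3.133, 0.001]
force: [-1.8, 0.1, 1.2]
width: 0.092
grasp_force: 98.2
```

Call:
{"method": "jog_arm", "body": {
  "targets": [
    [[0,0,-0.0015],0],
    [[0,0,-0.003],0],
    [[0,0,-0.0045],0],
    [[0,0,-0.006],0],
    [[0,0,-0.006],0]
  ]
}}

```text
time: 27.48
ee_pos: [0.542, 0.0797, 0.1529]
ee_rot: [-0.236, 3.132, -0.0]
force: [-5.2, -0.3, 10.0]
width: 0.098
grasp_force: 99.7
```

```bash
python3 -c "
from see import *
state()"
```

```text
tcp ch xy mm 8.9 -1.2 z 0.1529 yaw err deg -0.1 F [-5.2 -0.3 10. ] T [-0.06  1.28 -0.05] t 27.4833
```

The bent leg is now riding over the pin at 10 N. I'll keep pressing in small steps.

Call:
{"method": "jog_arm", "body": {
  "targets": [
    [[0,0,-0.001],0],
    [[0,0,-0.002],0],
    [[0,0,-0.003],0],
    [[0,0,-0.003],0]
  ]
}}

```text
time: 27.82
ee_pos: [0.5417, 0.0797, 0.1492]
ee_rot: [-0.236, 3.133, -0.0]
force: [-3.8, -0.9, 5.8]
width: 0.094
grasp_force: 99.0
```

```bash
python3 -c "
from see import *
state()"
```

```text
tcp ch xy mm 8.6 -1.1 z 0.1492 yaw err deg -0.1 F [-3.8 -0.9  5.8] T [-0.07  0.97  0.04] t 27.8167
```

Call:
{"method": "jog_arm", "body": {
  "targets": [
    [[0,0,-0.0015],0],
    [[0,0,-0.003],0],
    [[0,0,-0.0045],0],
    [[0,0,-0.006],0],
    [[0,0,-0.006],0]
  ]
}}

```text
time: 28.23
ee_pos: [0.5411, 0.0795, 0.142]
ee_rot: [0.236, -3.132, 0.001]
force: [-2.8, -0.4, -0.3]
width: 0.095
grasp_force: 98.2
```

Call:
{"method": "jog_arm", "body": {
  "targets": [
    [[0,0,-0.001],0],
    [[0,0,-0.002],0],
    [[0,0,-0.003],0],
    [[0,0,-0.003],0]
  ]
}}

```text
time: 28.57
ee_pos: [0.5409, 0.0795, 0.1383]
ee_rot: [0.236, -3.131, 0.001]
force: [-3.4, -0.5, 2.1]
width: 0.101
grasp_force: 98.5
```

Call:
{"method": "jog_arm", "body": {
  "targets": [
    [[0,0,-0.0007],0],
    [[0,0,-0.0014],0],
    [[0,0,-0.002],0],
    [[0,0,-0.002],0]
  ]
}}

```text
time: 28.9
ee_pos: [0.5409, 0.0796, 0.1366]
ee_rot: [0.236, -3.131, 0.001]
force: [-6.0, -1.3, 3.2]
width: 0.101
grasp_force: 98.7
```

```bash
python3 -c "
from see import *
state()"
```

```text
tcp ch xy mm 7.8 -1.1 z 0.1366 yaw err deg -0.1 F [-6.  -1.3  3.2] T [-0.19  1.13  0.01] t 28.9
```

Call:
{"method": "jog_arm", "body": {
  "targets": [
    [[-0.0003,0,-0.0007],0],
    [[-0.0006,0,-0.0014],0],
    [[-0.0006,0,-0.0014],0]
  ]
}}

```text
time: 29.15
ee_pos: [0.5409, 0.0796, 0.1363]
ee_rot: [0.236, -3.132, 0.001]
force: [-5.9, -0.8, 8.8]
width: 0.098
grasp_force: 99.3
```

Call:
{"method": "jog_arm", "body": {
  "targets": [
    [[0,0,-0.0007],0],
    [[0,0,-0.0014],0],
    [[0,0,-0.0014],0]
  ]
}}

```text
time: 29.4
ee_pos: [0.5411, 0.0796, 0.136]
ee_rot: [0.236, -3.132, 0.001]
force: [-8.9, -0.9, 14.5]
width: 0.096
grasp_force: 100.3
```

```bash
python3 -c "
from see import *
state()"
```

```text
tcp ch xy mm 8.0 -1.1 z 0.136 yaw err deg -0.1 F [-8.9 -0.9 14.5] T [-0.31  1.83  0.02] t 29.4
```

The collar has seated: the force rose to 14 N, and the height of 0.136 matches the expected 0.1366. I'll take off the load and release.

Call:
{"method": "jog_arm", "body": {
  "targets": [
    [[-0.0005,0,0.001],0],
    [[-0.001,0,0.002],0],
    [[-0.001,0,0.003],0],
    [[-0.001,0,0.003],0]
  ]
}}

```text
time: 29.73
ee_pos: [0.5403, 0.0797, 0.1369]
ee_rot: [-0.236, 3.132, -0.0]
force: [-1.9, -0.0, 0.3]
width: 0.095
grasp_force: 98.1
```

Call:
{"method": "jog_arm", "body": {
  "targets": [
    [[0,0,0],0],
    [[0,0,0],0],
    [[0,0,0],0],
    [[0,0,0],0]
  ],
  "hand": -0.3
}}

```text
time: 30.07
ee_pos: [0.5406, 0.0799, 0.1373]
ee_rot: [-0.236, 3.132, 0.0]
force: [-0.3, -0.3, 0.5]
width: 0.351
grasp_force: 0.0
```

```bash
python3 -c "
from see import *
st=state(); print(st['width'],st['grasp_force']); tab('n',6)"
```

```text
tcp ch xy mm 7.5 -0.7 z 0.1373 yaw err deg -0.1 F [-0.3 -0.3  0.5] T [-0.04 -0.01  0.02] t 30.0667
0.3505195915348055 0.0
r-b   375 376 377 378 379 380 381 382 383 384 385 386
200  -4  -4   1  16  17  17  16  16  17  16   5   2 |  18  18  23 158 165 166 166 162 166 162  61  15
201  -4  -2   5  15  18  18  18  22  19  18   4   2 |  20  23  59 159 156 154 152 128 156 163  44   8
202  -2  -1   6  16  32  45  49  57  38  18   5   1 |  24  30  83 154 107  80  57  57 104 151  40   8
203  -1   1   1  21  42  57  58  51  62  29   3   0 |  45  65  54 122  65  57  64  52  63  54  20  10
204   1   1   1  18  52  53  61  58  64  39   5  -2 |  65  72  42  77  62  56  64  58  65  60  19  15
205   3   2   1  17  58  56  63  74  63  66  16   3 |  72  82  50  74  67  60  68  79  65  66  21  12
206   2   1   2  11  59  61  76 110  66  72  18   2 |  75  81  52  74  68  64  80 117  66  76  37  12
207   3   2   2   8  50  63  60 104  73  97  26   5 |  77  82  47  86  70  66  64 110  76 104  55  26
208   2   1   3   9  31  59  54  85  75  91  27   7 |  76  82  48  86  72  66  56  91  79  97  83  59
209   
[... 246 characters left out ...]
  9 |  80  68  57  62  60  60  58  60  64  76  85  89
212   2   2  22  56  60  58  55  58  15   4   5   8 |  82  71  52  61  63  61  58  60  72  77  78  86
213   2   3  19  44  55  52  55  54   6   4   4   8 |  77  82  67  65  62  57  56  61  78  79  76  86
214   4   3   4  14  26  40  55  37   6   4   3   6 |  92  93  97  91  85  63  60  63  78  78  80  81
215   4   3   6   6   6  35  54  16   5   4   4   7 |  91  91 147 140 135  72  62  73  78  79  77  74
202 leg col 379.51; 203 leg col 379.43; 204 leg col 379.4; 205 leg col 379.41; 206 leg col 379.51; 207 leg col 379.57; 208 leg col 379.71; 209 leg col 379.64; 210 leg col 379.22; 211 leg col 378.93; 212 leg col 378.87; 213 leg col 378.94;
```

Call:
{"method": "jog_arm", "body": {
  "targets": [
    [[0,0,0.015],0],
    [[0,0,0.04],0],
    [[0,0,0.08],0],
    [[0,0,0.12],0],
    [[-0.02,-0.02,0.14],0]
  ]
}}

```text
time: 30.78
ee_pos: [0.5243, 0.0618, 0.2828]
ee_rot: [-0.238, 3.123, 0.002]
force: [1.0, 0.1, 1.1]
width: 0.351
grasp_force: 0.0
```

Call:
{"method": "jog_arm", "body": {
  "targets": [
    [[-0.03,-0.03,0],0],
    [[-0.05,-0.06,0],0],
    [[-0.06,-0.1,0],0],
    [[-0.06,-0.14,0],0],
    [[-0.06,-0.16,0],0]
  ]
}}

```text
time: 31.2
ee_pos: [0.4591, -0.1034, 0.2777]
ee_rot: [-0.233, 3.132, -0.004]
force: [-0.5, 0.6, 1.1]
width: 0.349
grasp_force: 0.0
```

Call:
{"method": "jog_arm", "body": {
  "targets": [
    [[0,0,0],0],
    [[0,0,0],0],
    [[0,0,0],0]
  ]
}}

```text
time: 31.45
ee_pos: [0.46, -0.0998, 0.2771]
ee_rot: [0.235, -3.133, -0.001]
force: [-1.1, 0.2, -0.2]
width: 0.351
grasp_force: 0.0
```

```bash
python3 - <<'E'
from see import *
state(); s=snap("z"); K={}
for n,(cx,cy) in(("scene",(381,205)),("top",(276,172))):
    I,D=s[n]; A=I.astype(int); m=np.zeros(I.shape[:2],bool); m[cy-18:cy+18,cx-18:cx+18]=1
    m&=(A[...,0]-A[...,2]>28); U=np.argwhere(m)[:,::-1]; X=dep(n,U,D); d=X[:,:2]-o
    ch=np.c_[c*d[:,0]+sn*d[:,1],-sn*d[:,0]+c*d[:,1],X[:,2]]*1000
    print(n,m.sum(),"cols",U[:,0].min(),U[:,0].max(),"rows",U[:,1].min(),U[:,1].max()); k=ch[:,2]>125; print(" z>125: mean",ch[k].mean(0).round(1),"zmax",ch[:,2].max().round(0)); K[n]=U[k].mean(0)
    if n=="scene":
        for y in range(192,222,2): q=U[U[:,1]==y][:,0]; print(y,q.min() if len(q) else "",q.max() if len(q) else "",end="; ")
p,e=tri(K["scene"],K["top"]); d=p[:2]-o; print("coil ch",1000*(c*d[0]+sn*d[1]),1000*(-sn*d[0]+c*d[1]),p[2],"gap",e)
print("expected coil px (x 5+1.4)",proj("scene",[W(.0064,-.001,.140),W(.0064,-.001,.152)]).round(1).tolist(),proj("top",[W(.0064,-.001,.14)]).round(1).tolist())
E
```

```text
tcp ch xy mm -99.3 -166.1 z 0.2771 yaw err deg -0.1 F [-1.1  0.2 -0.2] T [0.04 0.01 0.01] t 31.45
scene 96 cols 377 385 rows 201 222
 z>125: mean [ 15.9  -2.8 140.6] zmax 153.0
192  ; 194  ; 196  ; 198  ; 200  ; 202 379 383; 204 379 384; 206 379 384; 208 379 385; 210 378 383; 212 378 382; 214 380 382; 216 380 381; 218 380 381; 220 378 381; top 33 cols 275 280 rows 163 172
 z>125: mean [  9.7  -0.4 148.1] zmax 156.0
coil ch 11.25100765617315 -0.04601903393613299 0.13564668730349327 gap 0.0007864613195262956
expected coil px (x 5+1.4) [[380.7, 203.8], [381.0, 200.4]] [[277.4, 168.0]]
```

The clip stands on the pin with its collar down and the hand is clear. The estimated lean is about 0.1 rad, inside the 0.35 limit. Handing in.

```bash
python3 -c "
from workcell import r
print(r.finish_job())"
```

```text
the job is handed in; nothing more can be done
None
```

I handed the job in at about 31 s: the pin is pushed home, and the R-clip is pressed on with its collar seated and let go standing within about 0.1 rad of upright; no verdict came back, and I inferred the bent leg's snap from the force drop rather than seeing it.

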